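# Tip printed caps into the dish and hold the loupe over one

### The job

Lift the tipping plate by its handle so that all three freshly printed caps slide off into the dish, and lower the plate back down flat. Then pick up the loupe by its handle and hold its lens level, centred over any one of the caps in the dish and at the same height as the collar on the post; finish still holding it there, in the gripper alone. Never touch the caps (the ink is wet), do not shift the collar, and leave everything else on the table where it stands.

Things in the scene. Friction and masses are not known exactly. Their poses are not given: they have to be found in the camera images.
- stand: Fixed inspection stand on an aluminium base 240 x 310 x 8 mm (its centre 30 mm to +x of the origin). Origin: centre of the hinge line, at table height; own z up. On its -y side a steel dish, on its +y side a tipping plate, towards +x beyond the dish a thin steel focus post (10 mm thick, top 158 mm above the table, axis at x +130, y -75 mm) with a collar. The stand's yaw varies.
- dish (a point): Centre of the dish's inner floor, 8 mm above the table, axes those of the stand. The dish is open on top, inside 114 mm along x and about 143 mm along y; its walls stand 45 mm above the table.
- tip_plate (a joint): Angle of the tipping plate, rad: 0 lying flat, growing as its handle end is lifted, end stop 1.25. Light (0.4 kg), little friction; it falls back when let go. The caps slide off somewhere between 0.4 and 0.9.
- plate_hinge (a point): Middle of the plate's hinge line, 52 mm above the table, at the dish's edge; the hinge runs along the stand's x. The steel plate is 116 mm along x and reaches 150 mm to the stand's +y from here when flat, its top face at hinge height, side walls 22 mm and end lip 14 mm high.
- plate_handle (a point): Middle of the plate's handle: a round bar 12 mm thick and 90 mm long along the stand's x, 210 mm from the hinge line (stand's +y when the plate is flat, 52 mm above the table), in the plane of the plate's top face; 54 mm free between bar and plate end, nothing but the table or stand's base edge beneath it. It moves and turns with the plate.
- focus_collar (a point): Centre of the round brass collar, 26 mm across and 10 mm thick, with a small pin, on the focus post. Its height (90 to 145 mm above the table) varies and marks the focal height for the middle of the lens's thickness. It slides along the post if pushed.
- loupe: Loupe (reading lens with straight handle), about 80 g, lying flat on the table. Origin on the underside of the handle; own x runs along the handle towards the lens, own z up, square to the lens. Total length 191 mm.
- loupe_grip (a point): Good grip point of the loupe near its balance: inside the handle, 10 mm above its underside. Black handle 16 mm wide and 20 mm high, from 76 mm behind to 36 mm in front of this point along own x.
- loupe_lens (a point): Centre of the lens, 75 mm in front of the grip point along own x and 4 mm lower. Round black rim 80 mm across and 12 mm thick around clear glass.
- cap_a_mid (a point): Centre of a printed cap: square white plastic key cap 26 x 26 x 17 mm, 20 g, lying on the tipping plate at the start; black printed ring on top.
- cap_a: The same cap; origin in the centre of its underside.
- cap_b_mid (a point): Centre of a printed cap: square white plastic key cap 26 x 26 x 17 mm, 20 g, lying on the tipping plate at the start; black printed ring on top.
- cap_b: The same cap; origin in the centre of its underside.
- cap_c_mid (a point): Centre of a printed cap: square white plastic key cap 26 x 26 x 17 mm, 20 g, lying on the tipping plate at the start; black printed ring on top.
- cap_c: The same cap; origin in the centre of its underside.
- spatula: Ink spatula, 170 mm long, lying flat; a bystander near the loupe (the two may swap places).
- jar: Grey jar with white cap, 84 mm across, 150 mm high; bystander. Origin at the underside.
- squeeze: Clear squeeze bottle, 48 mm across, 110 mm high; bystander. Origin at the underside.
- oil: Amber bottle, 60 mm across, 190 mm high; bystander. Origin at the underside.
- tape: Cardboard tape ring lying flat, 90 mm across, 24 mm high; bystander.
- block: Wooden block 40 x 80 x 35 mm; bystander. Origin at the underside.
Not all that is in view belongs to the job. Leave any orange or pink look-alike of the loupe alone.

How it is judged (in metres and radians):
On the way, in this order (a step that is already met when the one before it is completed fails the run):
1. all three caps lie in the dish (x of cap_a_mid in the frame of dish between -0.06 and 0.06 m and y of cap_a_mid in the frame of dish between -0.075 and 0.075 m and z of cap_a_mid in the frame of dish between 0 and 0.037 m and x of cap_b_mid in the frame of dish between -0.06 and 0.06 m and y of cap_b_mid in the frame of dish between -0.075 and 0.075 m and z of cap_b_mid in the frame of dish between 0 and 0.037 m and x of cap_c_mid in the frame of dish between -0.06 and 0.06 m and y of cap_c_mid in the frame of dish between -0.075 and 0.075 m and z of cap_c_mid in the frame of dish between 0 and 0.037 m), for 0.2 s.
2. the tipping plate is lowered flat again (value of joint tip_plate below 0.06 rad), for 0.2 s.
3. the loupe is held level at the collar's height over a cap (z of loupe_lens in the frame of focus_collar between -0.008 and 0.008 m and angle between loupe's own z axis and vertical below 0.12 rad and (horizontal distance between loupe_lens and cap_a_mid below 0.015 m or horizontal distance between loupe_lens and cap_b_mid below 0.015 m or horizontal distance between loupe_lens and cap_c_mid below 0.015 m) and contact force between loupe and the fingers above 1 N and contact force between loupe and stand below 0.2 N and contact force between loupe and cap_a below 0.1 N and contact force between loupe and cap_b below 0.1 N and contact force between loupe and cap_c below 0.1 N and linear speed of loupe below 0.03 m/s), for 0.3 s.
At the end, for the whole second after the job is handed in: Lens centre within 8 mm of the collar centre's height and within 15 mm sideways of some cap's centre, loupe level within 0.12 rad (7 degrees), still (under 0.03 m/s), gripped by the fingers and touching neither stand nor caps; all three caps in the dish; plate flat (under 0.06 rad) (all of step 1 and all of step 3 and value of joint tip_plate below 0.06 rad); the arm keeps its last pose, push and grip.
It fails at once if the robot touches a cap (contact force between any of cap_a, cap_b, cap_c and the fingers above 0.3 N or contact force between any of cap_a, cap_b, cap_c and the arm above 0.3 N).
It fails at once if the collar is shifted by more than 5 mm (distance of focus_collar from where it was at the start of the episode above 0.005 m).
It fails at once if a bystander is moved by more than 30 mm (distance of any of spatula, jar, squeeze, oil, tape, block from where it was at the start of the episode above 0.03 m).
It also fails if it takes over 69 s, if anything falls off the work surface, if the arm or the gripper's body presses on something with over 40 N, if the wrist force passes 120 N, or if a joint passes its speed limit or range.

### The arm

A 7-joint arm with a two-finger parallel gripper is mounted at the origin on the work surface. World frame = base frame: x ahead of the robot, y to its left, z up, the work surface at z = 0. Lengths are in mm, angles in rad, forces in N, time in s.
With the tool pointing down it reaches from about 400 to 900 mm from the base axis. Payload 5.5 kg.
Tool frame: the origin (TCP) lies at the very end of the fingers, on their centre line; the grasp point (between the pads) lies 19 mm behind it; z points along the fingers, y is the direction in which the jaws open and shut (so a half turn about z gives the same grasp; the last joint's range is limited). The gripper opens to 85 mm and grips with 20 to 120 N. Pads are 22 mm wide; open, the fingers measure 114 mm over their backs; the gripper's body (76 mm by 85 mm) begins 54 mm behind the grasp point. The pads swing forward as they close: fully open they stand 13 mm farther back than shut.
Start: joints at [-0.969, 0.501, -0.427, 1.55, 0.221, 1.138, -0.21], TCP at [215.994, 613.063, 231.31] pointing down, gripper open.
Joint ranges: [-2.88, 2.88], [-0.31, 2.03], [-1.54, 1.56], [0.2, 2.42], [-1.41, 4.55], [0.19, 2.02], [-2.57, 2.57]. Speed limits (rad/s): [2.57, 2.57, 3.14, 3.14, 3.14, 3.14, 3.14].

### API

Orientations are given as a rotation vector (axis times angle).
In Python, from rig import r gives the robot as it stands.
- The arm moves only by the tool drive_tool, never from a script. Its argument "deltas" is a list of rows, each an object of numbers: "hand": the finger opening in cm, from 0 to 8.54; "dx", "dy", "dz": the shift along the tool's x, y, z in cm; "wx", "wy", "wz": the turn, a rotation vector about the tool's x, y, z in rad. A call has 1 to 5 rows; each row shifts and turns the commanded pose from where the row before left it, along the tool's axes as they then stand; what a row does not reach is not made up. A row lasts 1/12 s, in which the tool goes at most 41.7 mm and 7.16 degrees, less where a joint would pass 70% of its speed; a pose out of reach is approached as far as the arm can. A call is refused whole if a number of a shift passes 4.17 or a number of a turn 0.125, either way. A call with a gripper value outside its range is refused whole. The fingers move at their own pace and stop on an object; "squeeze" is the grip in N (left out, the last holds). Time passes only in rows, so rows that do not move let the fingers close. It gives the time, the measured TCP pose, the force and the opening at its end, in the units of the state.
- r.observe(): the state, without advancing time (a new reading comes with each control period).
- r.camera(name): name is "scene" or "top" or "wrist"; returns (picture, depth): 384x512x3 uint8, red, green, blue; 384x512 float32, mm along the optical axis (not along the pixel's ray), 0 where there is no reading.
- r.camera_info(name): a dict with "fovy" (degrees; the focal length in pixels is half the picture's height over the tangent of half this angle, whatever the lens; pixels are square), "cx", "cy" (the principal point, pixels), "cam_to_world" (4x4, takes a point from camera to world coordinates); the wrist camera has in their place "T_tool_cam" (4x4, takes a point from camera to tool coordinates, whose origin is the TCP and whose axes are the flange's). Camera axes: x right, y up, looking along -z (the intrinsics and any distortion apply to the point x, -y, -z); pixel columns grow to the right and rows downward; lengths in mm; the calibration is good to about 2 mm. The wrist camera is an equidistant fisheye: a pixel r from the principal point sees the ray r / f radians off the axis. A picture is of the moment at which its call begins: read the wrist's pose just before it. camera_info takes no time and is no camera call.
- r.finish_job(): hands the job in, once; it reports no verdict.
Trained networks look in the newest picture that a camera, given by its name, has taken for a name from the list of things; names that differ only in an ending like _2 or _b are one class to them, and where a whole thing is asked for, a point or a joint stands for the part that bears it (a point fixed in the world has none). Each returns a list of dicts, best first, with "score" (0 to 1); they miss things now and then, are a little off and sometimes report something else, mostly with a low value. They report only what shows in the picture. A call takes as long as a camera call. They do not tell look-alikes from the thing itself.
- r.regions_of(camera, query): "region" (384x512 bool, what is visible of it) and "box" ([left, top, width, height] in pixels, round what is visible of it).
The state is a dict: "time": time; "joint_positions": joint angles; "qd": joint speeds; "joint_torque": joint torques, N m; "eef_pos": TCP position; "orientation": TCP orientation; "contact_force": force on the tool from outside, world axes, zero at the start; "ft_torque": the same for the moment, N m; "opening": finger opening in mm.
Only numpy, scipy, OpenCV 4.12 (cv2) and the standard library are available. Lean on these libraries where they do the work, as an engineer would, in place of code of your own. Each camera call takes 0.05 s, during which the arm holds its last target.

## Working session

There is one attempt and no reset: what is moved stays moved. The work goes in short steps, Python scripts to look and compute and a tool call to move; the robot and the scene stay as the last step left them, time stands still between calls to the robot, and variables do not carry over. Pictures are saved under pics/ and viewed, and the job is handed in when it is done.

Besides the shell and the picture viewer there is one more tool, called after "Request:" in YAML: its name, and indented under it one key for each argument. drive_tool: Moves the arm, as the interface text tells. Its arguments: {"type":"object","properties":{"deltas":{"type":"array"},"squeeze":{"type":"number"}},"required":["deltas"]}

```bash
ls; mkdir -p pics; python3 - <<'E'
from rig import r
import cv2
print(r.observe())
for n in ("scene","top","wrist"):
    print(n,r.camera_info(n))
    p,d=r.camera(n); cv2.imwrite(f"pics/{n}0.png",p[:,:,::-1])
E
```

```text
pics
{'time': 0.0, 'joint_positions': array([-0.9688404 ,  0.50183035, -0.426803  ,  1.55145227,  0.22081012,
        1.13826328, -0.21030025]), 'qd': array([-0.00057205, -0.00127369,  0.00073013,  0.00156737,  0.00012469,
        0.00061378,  0.00192626]), 'joint_torque': array([-5.53759492e-04, -5.69511795e+01, -5.81638947e+00, -2.80937022e+01,
        1.05687286e-02,  1.20554311e-02, -1.97276273e-05]), 'eef_pos': array([215.81391607, 612.40601719, 230.2703959 ]), 'orientation': array([-5.29403189e-01, -3.09627487e+00,  2.91355698e-03]), 'contact_force': array([-0.07456779, -0.08881023, -0.37285577]), 'ft_torque': array([ 0.01903247, -0.00763985,  0.03417131]), 'opening': 85.1576708007856}
scene {'fovy': 52.15050115315836, 'cx': 252.76614323998615, 'cy': 188.23236177906625, 'cam_to_world': array([[-2.21926319e-01, -5.93766809e-01,  7.73427233e-01,
         1.56166455e+03],
       [ 9.75051645e-01, -1.31239596e-01,  1.79026416e-01,
         2.43162913e+02],
       [-4.79566631e-03,  7.93862170e-01,  6.08078825e-01,
         9.02627670e+02],
       [ 0.00000000e+00,  0.00000000e+00, 
[... 227 characters left out ...]
],
       [-9.99859687e-01, -1.07984579e-02, -1.28062016e-02,
        -1.82583326e+01],
       [-1.44977182e-02,  1.74852053e-01,  9.84487976e-01,
         1.65695220e+03],
       [ 0.00000000e+00,  0.00000000e+00,  0.00000000e+00,
         1.00000000e+00]])}
wrist {'fovy': 65.70646984690485, 'cx': 252.87745124037178, 'cy': 191.9804855384755, 'T_tool_cam': array([[ 1.23524617e-03,  9.63441505e-01,  2.67915922e-01,
         6.78120674e+01],
       [ 9.99998808e-01, -9.42009233e-04, -1.22304753e-03,
        -3.79301626e-01],
       [-9.25955478e-04,  2.67917114e-01, -9.63441520e-01,
        -1.42444031e+02],
       [ 0.00000000e+00,  0.00000000e+00,  0.00000000e+00,
         1.00000000e+00]])}
```

View pics/scene0.png

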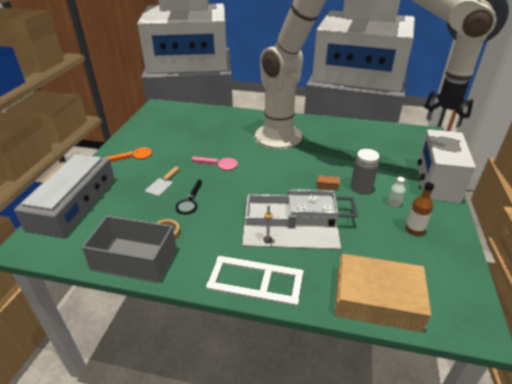

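View pics/top0.png

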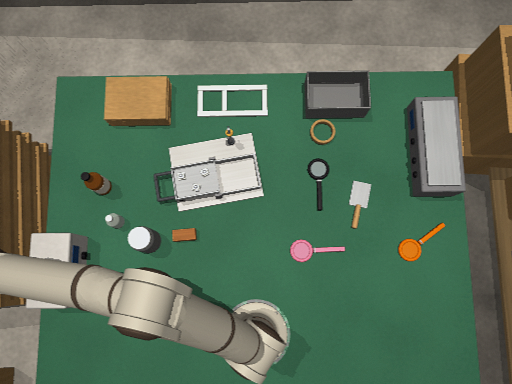

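View pics/wrist0.png

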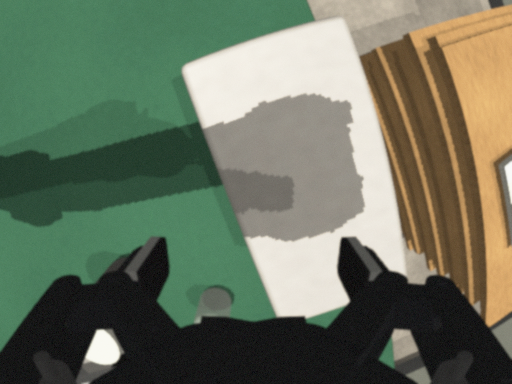

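The scene and top views show the stand with its handle at top (165,187), three caps on the plate around (180–205,170–190) and the dish to the right. The collar is near (229,133). The black loupe has its lens at (318,168), and the pink (302,250) and orange (410,250) ones are look-alikes. Next I'll measure.

```bash
cat > h.py <<'E'
import numpy as np, cv2
from rig import r
from scipy.spatial.transform import Rotation as R
def cloud(n,p=None,d=None):
    i=r.camera_info(n); f=192/np.tan(np.radians(i['fovy'])/2)
    v,u=np.mgrid[0:384,0:512].astype(float)
    P=np.stack([(u-i['cx'])/f*d,-(v-i['cy'])/f*d,-d],-1)
    T=i['cam_to_world']; return P@T[:3,:3].T+T[:3,3]
def ray(n,u,v,z):
    i=r.camera_info(n); f=192/np.tan(np.radians(i['fovy'])/2);T=i['cam_to_world']
    q=T[:3,:3]@np.array([(u-i['cx'])/f,-(v-i['cy'])/f,-1]); o=T[:3,3]
    return o+q*(z-o[2])/q[2]
E
python3 - <<'E'
from h import *
np.set_printoptions(precision=1,suppress=True)
for n in("top","scene"):
    p,d=r.camera(n); C=cloud(n,p,d); np.savez(f"{n}.npz",p=p,d=d,C=C)
    print(n)
    for q in ("stand","plate_handle","tip_plate","focus_collar","loupe","cap_a","spatula","jar","squeeze","oil","tape","block"):
        for x in r.regions_of(n,q)[:4]:
            m=x['region']; pts=C[m]; pts=pts[d[m]>0]
            print(q,round(x['score'],2),x['box'],m.sum(),np.median(pts,0) if len(pts) else None, np.percentile(pts[:,2],[2,98]) if len(pts) else None)
    
p=np.load("top.npz")['p']
cv2.imwrite("pics/topcrop.png",cv2.resize(p[110:230,140:340,::-1],(800,480),interpolation=cv2.INTER_CUBIC))
p=np.load("scene.npz")['p']
cv2.imwrite("pics/scenecrop.png",cv2.resize(p[140:260,160:370,::-1],(798,456),interpolation=cv2.INTER_CUBIC))
E
```

```text
top
stand 0.61 [153.7, 128.3, 107.3, 84.7] 5664 [559.7 137.   11.6] [ 0.9 73.2]
plate_handle 0.67 [152.2, 162.0, 68.4, 39.5] 1343 [529.1 210.8  53.6] [44.5 76. ]
tip_plate 0.8 [154.0, 161.5, 67.5, 42.6] 1571 [526.1 216.6  54. ] [44.2 76. ]
loupe 0.93 [288.8, 241.1, 59.0, 23.5] 538 [ 282.3 -176.    11.9] [ 3.3 26. ]
loupe 0.93 [395.8, 224.8, 45.7, 37.3] 577 [ 292.5 -555.4   12.4] [ 1.4 25.7]
loupe 0.74 [305.7, 160.2, 23.8, 48.9] 569 [ 558.1 -233.7   10.8] [-2.8 25.5]
cap_a 0.62 [180.8, 171.8, 6.9, 6.4] 28 [539.5 253.2  68.9] [60.5 74.3]
cap_a 0.49 [200.0, 169.3, 9.6, 4.8] 43 [552.7 169.6  69.1] [56.4 75.9]
spatula 0.97 [348.4, 180.4, 21.4, 46.7] 573 [ 466.2 -373.     5.2] [-3.7 24.1]
spatula 0.42 [310.9, 117.2, 23.7, 24.7] 184 [ 715.7 -245.1   22.6] [ 2.6 32.9]
jar 0.57 [126.3, 226.7, 36.6, 27.4] 678 [316.7 357.5 146.5] [ 21.7 156.7]
squeeze 0.6 [105.5, 215.3, 20.1, 14.8] 241 [385.1 476.4  72.2] [ -0.7 113. ]
squeeze 0.45 [200.4, 168.4, 9.9, 6.4] 68 [552.8 169.6  63.9] [45.6 75.4]
oil 0.95 [80.0, 173.8, 32.7, 22.9] 508 [510.8 531.4 118.7] [ -2.3 192.5]
tape 0.51 [311.5, 115.2, 24.4, 2
[... 1197 characters left out ...]
  63.5] [57.6 71. ]
spatula 0.62 [147.6, 169.1, 28.9, 24.4] 292 [ 470.9 -368.8    2. ] [-2.6 18.4]
spatula 0.45 [325.1, 204.4, 5.7, 6.5] 50 [550.9 256.6  64.8] [56.9 70.5]
spatula 0.44 [350.3, 149.2, 29.3, 44.2] 949 [353.6 372.4  97.2] [  7.7 150.9]
spatula 0.34 [299.1, 205.6, 13.5, 5.2] 53 [561.  176.2  63.7] [51.4 70.9]
jar 0.86 [347.6, 147.0, 33.7, 46.7] 1001 [353.  373.6  93.3] [ -0.9 150.8]
squeeze 0.74 [383.7, 180.3, 20.1, 30.3] 329 [407.4 487.4  55.9] [  5.3 108. ]
oil 0.57 [403.9, 181.1, 28.6, 55.7] 969 [539.2 543.7  88.3] [ -1.7 189.3]
tape 0.47 [158.4, 218.4, 24.9, 17.7] 191 [ 683.7 -230.7   17.4] [-3.6 98.9]
block 0.61 [321.5, 176.4, 17.0, 16.8] 306 [356.9 250.9  29.4] [-3.  37.3]
```

View pics/topcrop.png

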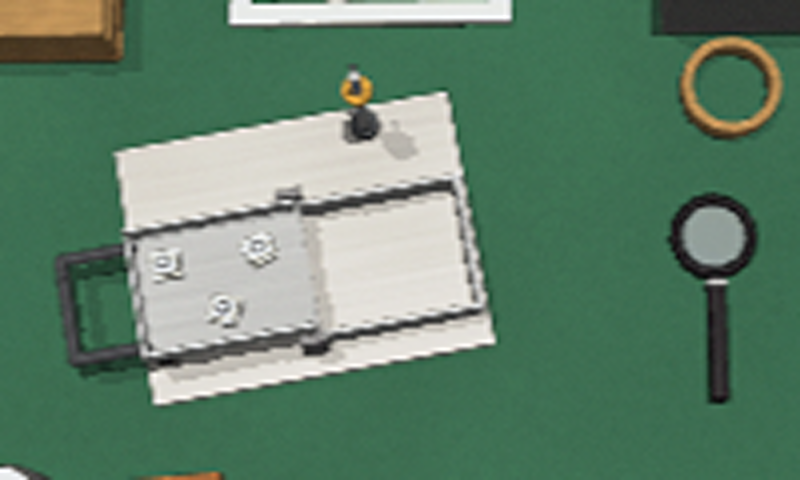

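View pics/scenecrop.png

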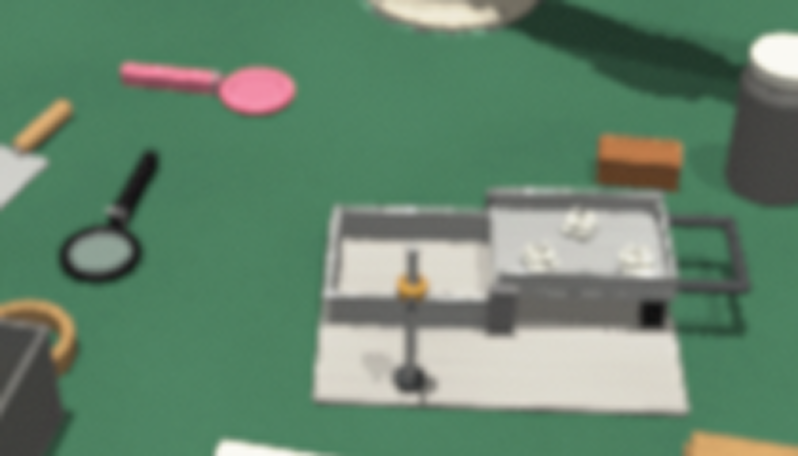

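The crops show the stand, handle bar, three caps, collar and black loupe clearly. Now I'll fit poses from both cameras.

```bash
cat > fit.py <<'E'
from h import *
np.set_printoptions(precision=1,suppress=True)
t=lambda u,v,z: ray("top",(u+.5)/4+140-.5,(v+.5)/4+110-.5,z)
s=lambda u,v,z: ray("scene",(u+.5)/3.8+160-.5,(v+.5)/3.8+140-.5,z)
c=np.array([t(u,v,8) for u,v in((115,152),(447,92),(495,342),(153,404))])
print("base",c, np.linalg.norm(np.roll(c,-1,0)-c,axis=1))
ctr=c.mean(0)[:2]
ex=(c[0]+c[1]-c[2]-c[3])[:2]; 
ey=(c[0]+c[3]-c[1]-c[2])[:2]
print("yaw",np.arctan2(ex[1],ex[0]),np.arctan2(-ey[0],ey[1]))
yaw=(np.arctan2(ex[1],ex[0])*240+np.arctan2(-ey[0],ey[1])*310)/550
ux=np.array([np.cos(yaw),np.sin(yaw)]);uy=np.array([-ux[1],ux[0]])
O=ctr-30*ux
print("origin",O,yaw,"handle",O+210*uy,"dish?",O-75*uy,"post",O+130*ux-75*uy)
cs=np.array([s(315,402,8),s(690,412,8)]);print("scene +x corners",cs, "from top:",O+150*ux-155*uy,O+150*ux+155*uy)
print("handle top cam",t(63,258,58),t(78,362,58)); print("handle scene",s(738,222,58),s(748,285,58))
# collar: triangulate
for z in(100,110,120,130): print(z,t(357,90,z),s(411,287,z))
print("post top", t(355,75,158), s(411,252,158))
print("loupe lens top", t(713,237,6),"end",t(719,402,10),t(715,285,10),"scene lens",s(100,254,6),"end",s(150,157,10))
for n in("top","scene"):
    Z=np.load(n+".npz");
    C=Z['C']; m=(np.hypot(C[...,0]-(O+130*ux-75*uy)[0],C[...,1]-(O+130*ux-75*uy)[1])<30)&(C[...,2]>60)
    p=Z['p'].astype(int); yel=m&(p[...,0]-p[...,2]>60)
    print(n,"collar px",yel.sum(),C[yel].mean(0),np.sort(C[yel][:,2]), np.argwhere(yel).mean(0))
E
python3 fit.py
```

```text
base [[659.3 312.2   8. ]
 [712.5   7.5   8. ]
 [478.9 -33.7   8. ]
 [426.  272.7   8. ]] [309.3 237.2 310.9 236.6]
yaw 0.17136365559316424 0.17191283658368295
origin [539.6 134.5] 0.17167319396963843 handle [503.7 341.4] dish? [552.4  60.6] post [680.5  82.8]
scene +x corners [[719.7  14.    8. ]
 [663.7 317.6   8. ]] from top: [713.9   7.4] [660.9 312.9]
handle top cam [549.5 345.8  58. ] [456.7 330.1  58. ]
handle scene [466.6 344.4  58. ] [552.2 354.7  58. ]
100 [686.7  84.3 100. ] [664.   82.5 100. ]
110 [683.5  83.6 110. ] [675.2  84.5 110. ]
120 [680.4  82.9 120. ] [686.4  86.5 120. ]
130 [677.3  82.3 130. ] [697.6  88.5 130. ]
post top [681.6  82.1 158. ] [688.7  86.2 158. ]
loupe lens top [ 573.6 -232.3    6. ] end [ 422.3 -232.2   10. ] [ 528.4 -232.1   10. ] scene lens [ 576.2 -228.7    6. ] end [ 425.9 -231.    10. ]
top collar px 32 [677.5  81.5 124.7] [113.  117.  117.5 117.7 118.2 119.2 119.3 120.  120.4 120.9 121.1 121.4
 121.7 122.1 122.3 122.4 122.7 122.9 123.  123.1 123.2 124.7 125.6 126.3
 126.4 126.9 128.4 129.6 130.5 139.3 151.4 153.5] [132.5 229.2]
scene collar px 31 [686.   86.7 119.7] [116.5 117.3 118.  118.3 118.5 118.6 118.7 118.9 119.1 119.2 119.2 119.3
 119.5 119.6 119.6 119.8 119.9 120.  120.1 120.1 120.1 120.2 120.2 120.4
 120.5 120.5 120.5 121.2 121.2 121.5 123.8] [215.2 267.9]
```

```bash
cat >> h.py <<'E'
def plan(pos,Rt=None,show=True):
    o=r.observe(); p=o['eef_pos']; Rc=R.from_rotvec(o['orientation'])
    if Rt is None: Rt=Rc
    rv=(Rc.inv()*Rt).as_rotvec()
    d=Rt.inv().apply(np.array(pos)-p)/10
    print("t",round(o['time'],2),"pos",p.round(1),"op",round(o['opening'],1),"F",o['contact_force'].round(1))
    print("turn first (tool):",rv.round(4),"then shift cm:",d.round(2),"rows>=",np.linalg.norm(d)/4.17, "tilt",np.degrees(np.arccos(-Rc.as_matrix()[2,2])).round(2))
def down(yaw_y):  # tool down, tool y at world angle yaw_y
    y=np.array([np.cos(yaw_y),np.sin(yaw_y),0]);z=np.array([0,0,-1.]);return R.from_matrix(np.stack([np.cross(y,z),y,z],1))
YAW=0.1717
E
python3 -c "
from h import *
plan([505,343,200],down(YAW+np.pi/2)); print(r.observe()['joint_positions'])"
```

```text
t 1.45 pos [216.  613.1 231.3] op 85.5 F [-0.1  0.9 -0.9]
turn first (tool): [ 0.000e+00 -1.000e-04 -5.105e-01] then shift cm: [-23.86 -31.55   3.13] rows>= 9.51602045291338 tilt 0.0
[-0.96879891  0.50091017 -0.42703929  1.55037805  0.22077279  1.13830876
 -0.21032908]
```

Request:
drive_tool:
  deltas:
    - {"wz": -0.1, "hand": 4.0}
    - {"wz": -0.1}
    - {"wz": -0.1}
    - {"wz": -0.1}
    - {"wz": -0.1}
  squeeze: 30

```text
schema error: expected keys hand, dx, dy, dz, wx, wy, wz
```

```bash
python3 -c "
from h import *
plan([505,343,200],down(YAW+np.pi/2)); print(r.observe()['joint_positions'])"
```

```text
t 1.45 pos [216.  613.1 231.3] op 85.5 F [-0.1  0.9 -0.9]
turn first (tool): [ 0.000e+00 -1.000e-04 -5.105e-01] then shift cm: [-23.86 -31.55   3.13] rows>= 9.51602045291338 tilt 0.0
[-0.96879891  0.50091017 -0.42703929  1.55037805  0.22077279  1.13830876
 -0.21032908]
```

Request:
drive_tool:
  deltas:
    - {"hand": 4.0, "dx": 0, "dy": 0, "dz": 0, "wx": 0, "wy": 0, "wz": -0.102}
    - {"hand": 4.0, "dx": 0, "dy": 0, "dz": 0, "wx": 0, "wy": 0, "wz": -0.102}
    - {"hand": 4.0, "dx": 0, "dy": 0, "dz": 0, "wx": 0, "wy": 0, "wz": -0.102}
    - {"hand": 4.0, "dx": 0, "dy": 0, "dz": 0, "wx": 0, "wy": 0, "wz": -0.102}
    - {"hand": 4.0, "dx": 0, "dy": 0, "dz": 0, "wx": 0, "wy": 0, "wz": -0.102}
  squeeze: 30

```text
time: 1.87
eef_pos: [216.0, 613.1, 231.3]
orientation: [-0.276, 3.129, 0.0]
contact_force: [0.4, 0.9, -0.1]
opening: 40.3
```

Request:
drive_tool:
  deltas:
    - {"hand": 4.0, "dx": -2.0, "dy": -2.6, "dz": 0, "wx": 0, "wy": 0, "wz": 0}
    - {"hand": 4.0, "dx": -2.0, "dy": -2.6, "dz": 0, "wx": 0, "wy": 0, "wz": 0}
    - {"hand": 4.0, "dx": -2.0, "dy": -2.6, "dz": 0, "wx": 0, "wy": 0, "wz": 0}
    - {"hand": 4.0, "dx": -2.0, "dy": -2.6, "dz": 0, "wx": 0, "wy": 0, "wz": 0}
    - {"hand": 4.0, "dx": -2.0, "dy": -2.6, "dz": 0, "wx": 0, "wy": 0, "wz": 0}

```text
time: 2.28
eef_pos: [337.7, 500.8, 231.4]
orientation: [-0.269, 3.13, 0.0]
contact_force: [0.2, 0.1, -0.0]
opening: 39.8
```

```bash
python3 -c "
from h import *
plan([505,343,200],down(YAW+np.pi/2)); print(r.observe()['joint_positions'])"
```

```text
t 2.28 pos [337.7 500.8 231.4] op 39.8 F [ 0.2  0.1 -0. ]
turn first (tool): [ 0.      0.0002 -0.0003] then shift cm: [-13.79 -18.41   3.14] rows>= 5.567114679913185 tilt 0.01
[-0.63108332  0.43192778 -0.51429939  1.66941673  0.23310238  1.10153995
  0.53010835]
```

Request:
drive_tool:
  deltas:
    - {"hand": 4.0, "dx": -2.3, "dy": -3.07, "dz": 0.3, "wx": 0, "wy": 0, "wz": 0}
    - {"hand": 4.0, "dx": -2.3, "dy": -3.07, "dz": 0.5, "wx": 0, "wy": 0, "wz": 0}
    - {"hand": 4.0, "dx": -2.3, "dy": -3.07, "dz": 0.5, "wx": 0, "wy": 0, "wz": 0}
    - {"hand": 4.0, "dx": -2.3, "dy": -3.07, "dz": 0.5, "wx": 0, "wy": 0, "wz": 0}
    - {"hand": 4.0, "dx": -2.3, "dy": -3.07, "dz": 0.5, "wx": 0, "wy": 0, "wz": 0}

```text
time: 2.7
eef_pos: [477.4, 368.9, 208.4]
orientation: [-0.269, 3.13, 0.0]
contact_force: [-0.2, 0.9, -0.5]
opening: 40.2
```

Request:
drive_tool:
  deltas:
    - {"hand": 4.0, "dx": -2.3, "dy": -3.07, "dz": 0.5, "wx": 0, "wy": 0, "wz": 0}
    - {"hand": 4.0, "dx": 0, "dy": 0, "dz": 0, "wx": 0, "wy": 0, "wz": 0}
    - {"hand": 4.0, "dx": 0, "dy": 0, "dz": 0, "wx": 0, "wy": 0, "wz": 0}

```text
time: 2.95
eef_pos: [506.6, 340.4, 202.6]
orientation: [0.258, -3.131, 0.003]
contact_force: [-0.8, 1.9, 0.2]
opening: 40.2
```

```bash
cat >> h.py <<'E'
def wproj(P):  # world pts -> wrist pixels
    o=r.observe(); i=r.camera_info("wrist"); f=192/np.tan(np.radians(i['fovy'])/2)
    W=np.eye(4); W[:3,:3]=R.from_rotvec(o['orientation']).as_matrix(); W[:3,3]=o['eef_pos']
    T=np.linalg.inv(W@i['T_tool_cam']); q=np.atleast_2d(P)@T[:3,:3].T+T[:3,3]
    q=q*[1,-1,-1]; th=np.arctan2(np.hypot(q[:,0],q[:,1]),q[:,2]); ph=np.arctan2(q[:,1],q[:,0])
    return np.stack([i['cx']+f*th*np.cos(ph),i['cy']+f*th*np.sin(ph)],1)
def wray(u,v,z):
    o=r.observe(); i=r.camera_info("wrist"); f=192/np.tan(np.radians(i['fovy'])/2)
    W=np.eye(4); W[:3,:3]=R.from_rotvec(o['orientation']).as_matrix(); W[:3,3]=o['eef_pos']
    T=W@i['T_tool_cam']; a=np.array([u-i['cx'],v-i['cy']]); n=np.linalg.norm(a); th=n/f
    q=T[:3,:3]@np.array([np.sin(th)*a[0]/n,-np.sin(th)*a[1]/n,-np.cos(th)])
    return T[:3,3]+q*(z-T[2,3])/q[2]
E
python3 -c "
from h import *
plan([505,343,33],down(YAW+np.pi/2)); 
p,d=r.camera('wrist'); cv2.imwrite('pics/w1.png',p[:,:,::-1])
ux=np.array([np.cos(YAW),np.sin(YAW)]);uy=np.array([-ux[1],ux[0]]);O=np.array([541,136.5])
print(wproj([[*(O+210*uy+k*ux),58] for k in(-45,0,45)]))
"
```

```text
t 2.95 pos [506.6 340.4 202.6] op 40.2 F [-0.8  1.9  0.2]
turn first (tool): [-0.0016 -0.0004 -0.0072] then shift cm: [ 0.11  0.28 16.96] rows>= 4.06752753484447 tilt 0.09
[[253.0775639  135.53931405]
 [253.16145535 180.83605075]
 [253.23546564 223.09163488]]
```

View pics/w1.png

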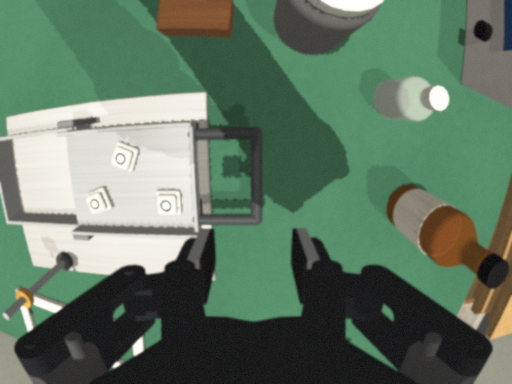

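The wrist view shows the bar at column 256, rows 128–221, with the caps at (125,156), (98,200) and (168,204). The collar is at the lower left, (25,298).

```bash
python3 -c "
from h import *
a=wray(256,128,58);b=wray(257,221,58);m=(a+b)/2;print(a,b,m,np.linalg.norm(a-b)); 
plan([m[0],m[1],34],down(YAW+np.pi/2))
print([wray(25,298,z).round(1) for z in(115,120,125)])
"
```

```text
[453.08499838 337.25366111  58.        ] [546.50594263 354.54736463  58.        ] [499.7954705  345.90051287  58.        ] 95.00813126717813
t 3.0 pos [504.7 343.1 203. ] op 39.9 F [-0.5  0.7 -0.3]
turn first (tool): [ 0.0001 -0.0006 -0.0032] then shift cm: [ 0.43  0.36 16.9 ] rows>= 4.055725958818098 tilt 0.03
[array([682.4,  87.7, 115. ]), array([677.1,  93. , 120. ]), array([671.8,  98.3, 125. ])]
```

Request:
drive_tool:
  deltas:
    - {"hand": 4.0, "dx": 0.25, "dy": 0.2, "dz": 3.5, "wx": 0, "wy": 0, "wz": 0}
    - {"hand": 4.0, "dx": 0, "dy": 0, "dz": 3.5, "wx": 0, "wy": 0, "wz": 0}
    - {"hand": 4.0, "dx": 0, "dy": 0, "dz": 3.0, "wx": 0, "wy": 0, "wz": 0}
    - {"hand": 4.0, "dx": 0, "dy": 0, "dz": 2.0, "wx": 0, "wy": 0, "wz": 0}
    - {"hand": 4.0, "dx": 0, "dy": 0, "dz": 0, "wx": 0, "wy": 0, "wz": 0}

```text
time: 3.42
eef_pos: [496.6, 345.3, 78.9]
orientation: [0.273, -3.122, 0.004]
contact_force: [0.4, -0.4, -0.3]
opening: 39.9
```

Request:
drive_tool:
  deltas:
    - {"hand": 4.0, "dx": 0, "dy": 0, "dz": 2.0, "wx": 0, "wy": 0, "wz": 0}
    - {"hand": 4.0, "dx": 0, "dy": 0, "dz": 1.5, "wx": 0, "wy": 0, "wz": 0}
    - {"hand": 4.0, "dx": 0, "dy": 0, "dz": 1.4, "wx": 0, "wy": 0, "wz": 0}
    - {"hand": 4.0, "dx": 0, "dy": 0, "dz": 0, "wx": 0, "wy": 0, "wz": 0}
    - {"hand": 4.0, "dx": 0, "dy": 0, "dz": 0, "wx": 0, "wy": 0, "wz": 0}

```text
time: 3.83
eef_pos: [500.7, 346.4, 34.7]
orientation: [0.27, -3.129, -0.0]
contact_force: [1.2, 0.2, 1.2]
opening: 40.1
```

```bash
python3 -c "
from h import *
plan([502,344,33],down(YAW+np.pi/2))
p,d=r.camera('wrist'); cv2.imwrite('pics/w2.png',p[:,:,::-1])
p,d=r.camera('scene'); cv2.imwrite('pics/s2.png',cv2.resize(p[140:260,220:400,::-1],(720,480)))
"
```

```text
t 3.83 pos [500.7 346.4  34.7] op 40.1 F [1.2 0.2 1.2]
turn first (tool): [ 0.0003 -0.0005  0.0007] then shift cm: [-0.09 -0.26  0.17] rows>= 0.07673971368909512 tilt 0.03
```

View pics/w2.png

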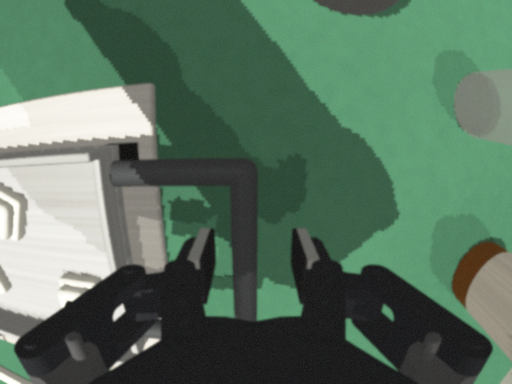

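View pics/s2.png

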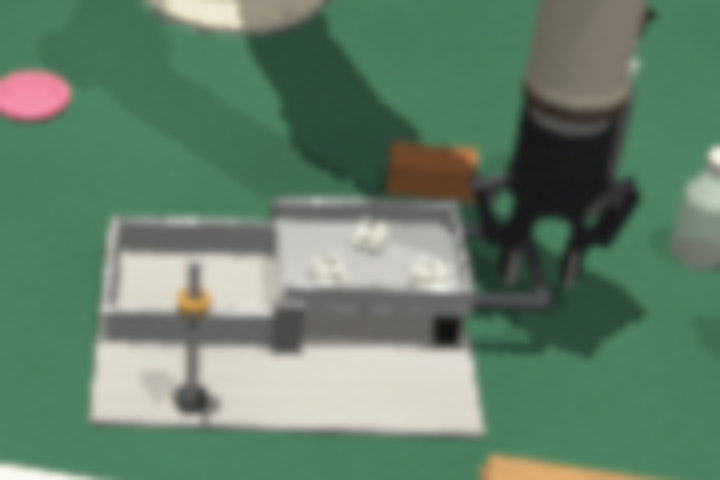

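The bar sits between the fingers, about 2 mm toward −y. I'll centre on it and close.

Request:
drive_tool:
  deltas:
    - {"hand": 4.0, "dx": 0, "dy": -0.25, "dz": 0.15, "wx": 0, "wy": 0, "wz": 0}
    - {"hand": 2.0, "dx": 0, "dy": 0, "dz": 0, "wx": 0, "wy": 0, "wz": 0}
    - {"hand": 0.5, "dx": 0, "dy": 0, "dz": 0, "wx": 0, "wy": 0, "wz": 0}
    - {"hand": 0.5, "dx": 0, "dy": 0, "dz": 0, "wx": 0, "wy": 0, "wz": 0}
    - {"hand": 0.5, "dx": 0, "dy": 0, "dz": 0, "wx": 0, "wy": 0, "wz": 0}
  squeeze: 30

```text
time: 4.35
eef_pos: [502.2, 342.6, 33.4]
orientation: [-0.268, 3.13, -0.001]
contact_force: [-0.3, -1.8, 4.3]
opening: 11.0
```

Request:
drive_tool:
  deltas:
    - {"hand": 0.5, "dx": 0, "dy": 0, "dz": 0, "wx": 0, "wy": 0, "wz": 0}
    - {"hand": 0.5, "dx": 0, "dy": 0, "dz": 0, "wx": 0, "wy": 0, "wz": 0}
    - {"hand": 0.5, "dx": 0, "dy": 0, "dz": 0, "wx": 0, "wy": 0, "wz": 0}

```text
time: 4.6
eef_pos: [502.2, 342.6, 33.4]
orientation: [-0.268, 3.13, -0.001]
contact_force: [-0.4, -3.5, 5.4]
opening: 10.5
```

```bash
python3 -c "
from h import *
plan([502,344,33],down(YAW+np.pi/2));o=r.observe();print(o['contact_force'],o['ft_torque'])
# arc steps in cm: tool dy,dz per 0.05..., radius 21
th=np.linspace(0,1.0,26)
print(np.c_[th[1:],np.diff(np.cos(th))*21,-np.diff(np.sin(th))*21].round(2))
"
```

```text
t 4.6 pos [502.2 342.6  33.4] op 10.5 F [-0.4 -3.5  5.4]
turn first (tool): [-0.0006  0.0006 -0.0009] then shift cm: [-0.01  0.14  0.04] rows>= 0.03451842706794305 tilt 0.05
[-0.42414328 -3.53774684  5.37537212] [-0.58645956  0.12065219  0.00409957]
[[ 0.04 -0.02 -0.84]
 [ 0.08 -0.05 -0.84]
 [ 0.12 -0.08 -0.84]
 [ 0.16 -0.12 -0.83]
 [ 0.2  -0.15 -0.83]
 [ 0.24 -0.18 -0.82]
 [ 0.28 -0.22 -0.81]
 [ 0.32 -0.25 -0.8 ]
 [ 0.36 -0.28 -0.79]
 [ 0.4  -0.31 -0.78]
 [ 0.44 -0.34 -0.77]
 [ 0.48 -0.37 -0.75]
 [ 0.52 -0.4  -0.74]
 [ 0.56 -0.43 -0.72]
 [ 0.6  -0.46 -0.7 ]
 [ 0.64 -0.49 -0.68]
 [ 0.68 -0.51 -0.66]
 [ 0.72 -0.54 -0.64]
 [ 0.76 -0.57 -0.62]
 [ 0.8  -0.59 -0.6 ]
 [ 0.84 -0.61 -0.57]
 [ 0.88 -0.64 -0.55]
 [ 0.92 -0.66 -0.52]
 [ 0.96 -0.68 -0.5 ]
 [ 1.   -0.7  -0.47]]
```

Request:
drive_tool:
  deltas:
    - {"hand": 0.5, "dx": 0, "dy": -0.02, "dz": -0.84, "wx": 0, "wy": 0, "wz": 0}
    - {"hand": 0.5, "dx": 0, "dy": -0.05, "dz": -0.84, "wx": 0, "wy": 0, "wz": 0}
    - {"hand": 0.5, "dx": 0, "dy": -0.08, "dz": -0.84, "wx": 0, "wy": 0, "wz": 0}
    - {"hand": 0.5, "dx": 0, "dy": -0.12, "dz": -0.83, "wx": 0, "wy": 0, "wz": 0}
    - {"hand": 0.5, "dx": 0, "dy": -0.15, "dz": -0.83, "wx": 0, "wy": 0, "wz": 0}

```text
time: 5.02
eef_pos: [502.8, 338.6, 75.5]
orientation: [-0.268, 3.13, -0.0]
contact_force: [3.0, -0.8, -2.9]
opening: 11.1
```

```bash
python3 -c "
from h import *
plan([502,344,33]);o=r.observe();print(o['contact_force'],o['ft_torque'])
p,d=r.camera('scene'); cv2.imwrite('pics/s3.png',cv2.resize(p[140:260,220:400,::-1],(720,480)))
"
```

```text
t 5.02 pos [502.8 338.6  75.5] op 11.1 F [ 3.  -0.8 -2.9]
turn first (tool): [0. 0. 0.] then shift cm: [-0.01  0.54  4.25] rows>= 1.0285771628683733 tilt 0.03
[ 2.97327604 -0.83328103 -2.86833434] [-0.06522399 -0.70009851  0.01508838]
```

View pics/s3.png

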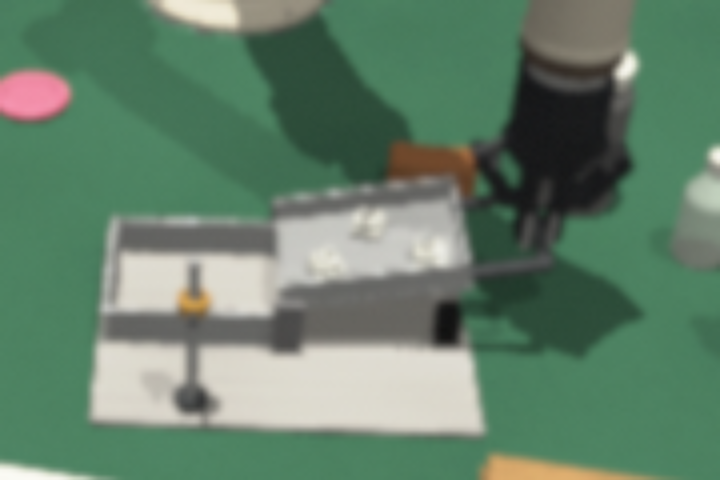

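The plate is lifting cleanly in the grip, so I'll continue along the arc.

Request:
drive_tool:
  deltas:
    - {"hand": 0.5, "dx": 0, "dy": -0.18, "dz": -0.82, "wx": 0, "wy": 0, "wz": 0}
    - {"hand": 0.5, "dx": 0, "dy": -0.22, "dz": -0.81, "wx": 0, "wy": 0, "wz": 0}
    - {"hand": 0.5, "dx": 0, "dy": -0.25, "dz": -0.8, "wx": 0, "wy": 0, "wz": 0}
    - {"hand": 0.5, "dx": 0, "dy": -0.28, "dz": -0.79, "wx": 0, "wy": 0, "wz": 0}
    - {"hand": 0.5, "dx": 0, "dy": -0.31, "dz": -0.78, "wx": 0, "wy": 0, "wz": 0}

```text
time: 5.48
eef_pos: [504.8, 326.9, 115.7]
orientation: [-0.269, 3.129, 0.001]
contact_force: [4.7, -0.3, -3.5]
opening: 10.5
```

Request:
drive_tool:
  deltas:
    - {"hand": 0.5, "dx": 0, "dy": -0.34, "dz": -0.77, "wx": 0, "wy": 0, "wz": 0}
    - {"hand": 0.5, "dx": 0, "dy": -0.37, "dz": -0.75, "wx": 0, "wy": 0, "wz": 0}
    - {"hand": 0.5, "dx": 0, "dy": -0.4, "dz": -0.74, "wx": 0, "wy": 0, "wz": 0}
    - {"hand": 0.5, "dx": 0, "dy": -0.43, "dz": -0.72, "wx": 0, "wy": 0, "wz": 0}
    - {"hand": 0.5, "dx": 0, "dy": -0.46, "dz": -0.7, "wx": 0, "wy": 0, "wz": 0}

```text
time: 5.9
eef_pos: [508.1, 308.1, 152.7]
orientation: [-0.27, 3.129, 0.003]
contact_force: [4.4, 5.6, -1.2]
opening: 10.7
```

```bash
python3 -c "
from h import *
plan([502,344,33]);o=r.observe();print(o['contact_force'],o['ft_torque'])
p,d=r.camera('scene'); cv2.imwrite('pics/s4.png',cv2.resize(p[140:260,220:400,::-1],(720,480)))
"
```

```text
t 5.9 pos [508.1 308.1 152.7] op 10.7 F [ 4.4  5.6 -1.2]
turn first (tool): [0. 0. 0.] then shift cm: [ 0.    3.61 11.98] rows>= 3.000615374587285 tilt 0.14
[ 4.39613093  5.58577056 -1.16356324] [ 1.02185273 -0.80766432 -0.03889047]
```

View pics/s4.png

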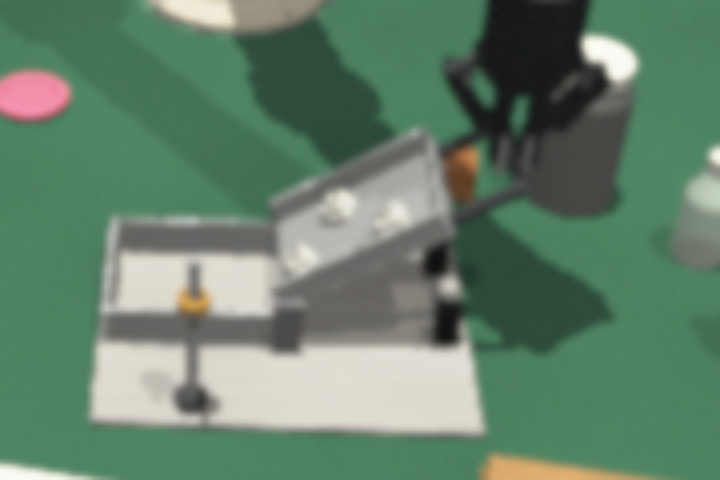

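Request:
drive_tool:
  deltas:
    - {"hand": 0.5, "dx": 0, "dy": 0, "dz": 0, "wx": 0, "wy": 0, "wz": 0}
    - {"hand": 0.5, "dx": 0, "dy": -0.49, "dz": -0.68, "wx": 0, "wy": 0, "wz": 0}
    - {"hand": 0.5, "dx": 0, "dy": 0, "dz": 0, "wx": 0, "wy": 0, "wz": 0}
    - {"hand": 0.5, "dx": 0, "dy": -0.51, "dz": -0.66, "wx": 0, "wy": 0, "wz": 0}
    - {"hand": 0.5, "dx": 0, "dy": 0, "dz": 0, "wx": 0, "wy": 0, "wz": 0}

```text
time: 6.37
eef_pos: [509.7, 299.0, 165.9]
orientation: [-0.27, 3.129, 0.004]
contact_force: [2.5, 6.2, 1.3]
opening: 10.7
```

Request:
drive_tool:
  deltas:
    - {"hand": 0.5, "dx": 0, "dy": -0.54, "dz": -0.64, "wx": 0, "wy": 0, "wz": 0}
    - {"hand": 0.5, "dx": 0, "dy": 0, "dz": 0, "wx": 0, "wy": 0, "wz": 0}
    - {"hand": 0.5, "dx": 0, "dy": -0.57, "dz": -0.62, "wx": 0, "wy": 0, "wz": 0}
    - {"hand": 0.5, "dx": 0, "dy": 0, "dz": 0, "wx": 0, "wy": 0, "wz": 0}
    - {"hand": 0.5, "dx": 0, "dy": -0.59, "dz": -0.6, "wx": 0, "wy": 0, "wz": 0}

```text
time: 6.78
eef_pos: [512.2, 284.3, 183.7]
orientation: [-0.273, 3.128, 0.007]
contact_force: [3.1, 8.0, 3.0]
opening: 10.7
```

Request:
drive_tool:
  deltas:
    - {"hand": 0.5, "dx": 0, "dy": -0.61, "dz": -0.57, "wx": 0, "wy": 0, "wz": 0}
    - {"hand": 0.5, "dx": 0, "dy": -0.64, "dz": -0.55, "wx": 0, "wy": 0, "wz": 0}
    - {"hand": 0.5, "dx": 0, "dy": -0.66, "dz": -0.52, "wx": 0, "wy": 0, "wz": 0}
    - {"hand": 0.5, "dx": 0, "dy": 0, "dz": 0, "wx": 0, "wy": 0, "wz": 0}
    - {"hand": 0.5, "dx": 0, "dy": 0, "dz": 0, "wx": 0, "wy": 0, "wz": 0}

```text
time: 7.2
eef_pos: [515.6, 265.7, 201.6]
orientation: [-0.272, 3.127, 0.008]
contact_force: [1.3, 8.1, 7.8]
opening: 10.8
```

```bash
python3 -c "
from h import *
plan([502,344,33]);o=r.observe();print(o['contact_force'],o['ft_torque'])
p,d=r.camera('scene'); cv2.imwrite('pics/s5.png',cv2.resize(p[140:260,220:400,::-1],(720,480)))
p,d=r.camera('top'); cv2.imwrite('pics/t5.png',cv2.resize(p[110:230,140:320,::-1],(720,480)))
"
```

```text
t 7.2 pos [515.6 265.7 201.6] op 10.8 F [1.3 8.1 7.8]
turn first (tool): [0. 0. 0.] then shift cm: [ 0.04  7.86 16.9 ] rows>= 4.470445644656648 tilt 0.33
[1.29075217 8.13472416 7.84589238] [ 1.79179778 -0.1523789  -0.00181895]
```

View pics/s5.png

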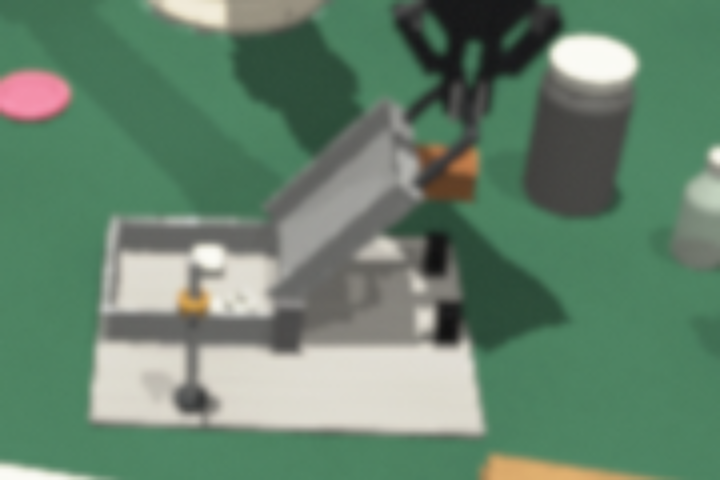

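View pics/t5.png

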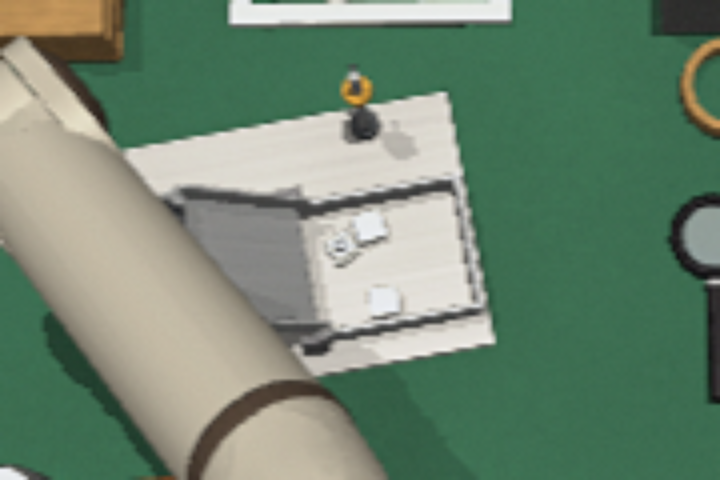

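All three caps lie in the dish, at crop (368,226), (340,246) and (383,300). Now I'll lower the plate along the same arc.

Request:
drive_tool:
  deltas:
    - {"hand": 0.5, "dx": 0, "dy": 0.66, "dz": 0.52, "wx": 0, "wy": 0, "wz": 0}
    - {"hand": 0.5, "dx": 0, "dy": 1.25, "dz": 1.12, "wx": 0, "wy": 0, "wz": 0}
    - {"hand": 0.5, "dx": 0, "dy": 1.16, "dz": 1.22, "wx": 0, "wy": 0, "wz": 0}
    - {"hand": 0.5, "dx": 0, "dy": 1.05, "dz": 1.3, "wx": 0, "wy": 0, "wz": 0}
    - {"hand": 0.5, "dx": 0, "dy": 0.95, "dz": 1.38, "wx": 0, "wy": 0, "wz": 0}

```text
time: 7.72
eef_pos: [507.2, 313.3, 144.3]
orientation: [-0.271, 3.128, 0.002]
contact_force: [4.8, 2.3, 0.8]
opening: 10.7
```

Request:
drive_tool:
  deltas:
    - {"hand": 0.5, "dx": 0, "dy": 0.83, "dz": 1.46, "wx": 0, "wy": 0, "wz": 0}
    - {"hand": 0.5, "dx": 0, "dy": 0.71, "dz": 1.52, "wx": 0, "wy": 0, "wz": 0}
    - {"hand": 0.5, "dx": 0, "dy": 0.59, "dz": 1.57, "wx": 0, "wy": 0, "wz": 0}
    - {"hand": 0.5, "dx": 0, "dy": 0.47, "dz": 1.61, "wx": 0, "wy": 0, "wz": 0}
    - {"hand": 0.5, "dx": 0, "dy": 0.33, "dz": 1.65, "wx": 0, "wy": 0, "wz": 0}

```text
time: 8.13
eef_pos: [502.1, 340.4, 64.9]
orientation: [-0.27, 3.13, -0.002]
contact_force: [5.0, 1.6, -0.8]
opening: 10.5
```

Request:
drive_tool:
  deltas:
    - {"hand": 0.5, "dx": 0, "dy": 0.2, "dz": 1.67, "wx": 0, "wy": 0, "wz": 0}
    - {"hand": 0.5, "dx": 0, "dy": 0.05, "dz": 0.84, "wx": 0, "wy": 0, "wz": 0}
    - {"hand": 0.5, "dx": 0, "dy": 0.02, "dz": 0.84, "wx": 0, "wy": 0, "wz": 0}
    - {"hand": 0.5, "dx": 0, "dy": 0, "dz": 0, "wx": 0, "wy": 0, "wz": 0}
    - {"hand": 0.5, "dx": 0, "dy": 0, "dz": 0, "wx": 0, "wy": 0, "wz": 0}

```text
time: 8.55
eef_pos: [502.1, 342.5, 32.7]
orientation: [-0.269, 3.13, -0.002]
contact_force: [3.2, 0.8, 5.0]
opening: 10.6
```

```bash
python3 -c "
from h import *
plan([502.2,342.6,33.4],down(YAW+np.pi/2))
p,d=r.camera('scene'); cv2.imwrite('pics/s6.png',cv2.resize(p[140:260,220:400,::-1],(720,480)))
"
```

```text
t 8.55 pos [502.1 342.5  32.7] op 10.6 F [3.2 0.8 5. ]
turn first (tool): [-0.0014  0.0003 -0.0005] then shift cm: [-0.01  0.01 -0.07] rows>= 0.016948540633816414 tilt 0.08
```

View pics/s6.png

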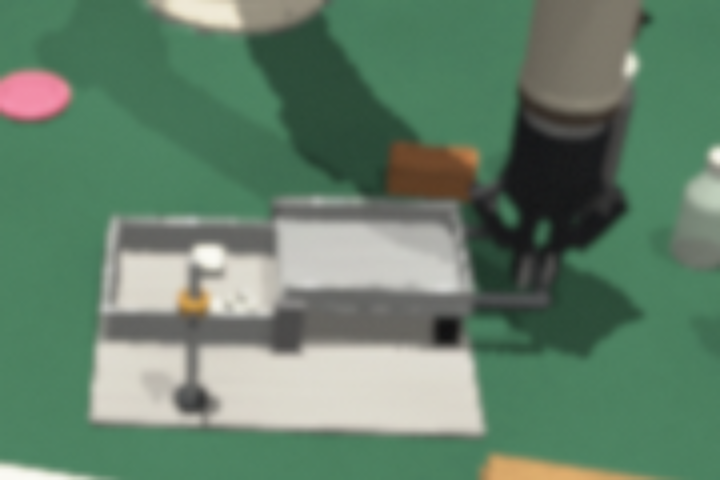

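The plate is flat and empty. I'll release, back off upward, and look again.

Request:
drive_tool:
  deltas:
    - {"hand": 4.0, "dx": 0, "dy": 0, "dz": 0, "wx": 0, "wy": 0, "wz": 0}
    - {"hand": 4.0, "dx": 0, "dy": 0, "dz": 0, "wx": 0, "wy": 0, "wz": 0}
    - {"hand": 4.0, "dx": 0, "dy": 0, "dz": 0, "wx": 0, "wy": 0, "wz": 0}
    - {"hand": 4.0, "dx": 0, "dy": 0, "dz": -2.0, "wx": 0, "wy": 0, "wz": 0}
    - {"hand": 4.0, "dx": 0, "dy": 0, "dz": -4.0, "wx": 0, "wy": 0, "wz": 0}

```text
time: 9.02
eef_pos: [497.1, 339.7, 87.7]
orientation: [0.268, -3.119, 0.009]
contact_force: [-0.3, 0.7, 0.0]
opening: 40.0
```

Request:
drive_tool:
  deltas:
    - {"hand": 4.0, "dx": 0, "dy": 0, "dz": -4.0, "wx": 0, "wy": 0, "wz": 0.04}
    - {"hand": 4.0, "dx": 0, "dy": 0, "dz": -4.0, "wx": 0, "wy": 0, "wz": 0.04}
    - {"hand": 4.0, "dx": 0, "dy": 0, "dz": -4.0, "wx": 0, "wy": 0, "wz": 0.04}
    - {"hand": 4.0, "dx": 0, "dy": 0, "dz": -3.0, "wx": 0, "wy": 0, "wz": 0.05}
    - {"hand": 4.0, "dx": 0, "dy": 0, "dz": 0, "wx": 0, "wy": 0, "wz": 0}

```text
time: 9.43
eef_pos: [504.0, 345.6, 250.0]
orientation: [0.001, 3.133, 0.009]
contact_force: [0.9, 0.6, 0.7]
opening: 40.0
```

```bash
python3 -c "
from h import *
plan([500,100,240],down(np.pi/2));print(r.observe()['joint_positions'].round(2))
"
```

```text
t 9.43 pos [504.  345.6 250. ] op 40.0 F [0.9 0.6 0.7]
turn first (tool): [ 0.0057  0.0087 -0.0009] then shift cm: [  0.4  -24.56   1.  ] rows>= 5.894765660287566 tilt 0.6
[-0.32  0.41 -0.42  1.64  0.18  1.12  0.78]
```

Request:
drive_tool:
  deltas:
    - {"hand": 4.0, "dx": 0, "dy": -3.0, "dz": 0, "wx": 0, "wy": 0, "wz": 0}
    - {"hand": 4.0, "dx": 0, "dy": -4.0, "dz": 0, "wx": 0, "wy": 0, "wz": 0}
    - {"hand": 4.0, "dx": 0, "dy": -4.0, "dz": 0, "wx": 0, "wy": 0, "wz": 0}
    - {"hand": 4.0, "dx": 0, "dy": -4.0, "dz": 0, "wx": 0, "wy": 0, "wz": 0}
    - {"hand": 4.0, "dx": 0, "dy": -4.0, "dz": 0, "wx": 0, "wy": 0, "wz": 0}

```text
time: 9.85
eef_pos: [500.4, 151.1, 241.8]
orientation: [0.003, -3.139, 0.001]
contact_force: [-0.5, -0.8, -0.1]
opening: 39.9
```

Request:
drive_tool:
  deltas:
    - {"hand": 4.0, "dx": 0, "dy": -4.0, "dz": 0, "wx": 0, "wy": 0, "wz": 0}
    - {"hand": 4.0, "dx": 0, "dy": -2.0, "dz": 0, "wx": 0, "wy": 0, "wz": 0}
    - {"hand": 4.0, "dx": 0, "dy": 0, "dz": 0, "wx": 0, "wy": 0, "wz": 0}
    - {"hand": 4.0, "dx": 0, "dy": 0, "dz": 0, "wx": 0, "wy": 0, "wz": 0}
    - {"hand": 4.0, "dx": 0, "dy": 0, "dz": 0, "wx": 0, "wy": 0, "wz": 0}

```text
time: 10.27
eef_pos: [501.3, 94.0, 242.3]
orientation: [0.003, -3.14, -0.001]
contact_force: [0.5, 1.3, 0.7]
opening: 39.9
```

```bash
python3 -c "
from h import *
plan([500,100,240],down(np.pi/2)); o=r.observe()
p,d=r.camera('wrist'); cv2.imwrite('pics/w7.png',p[:,:,::-1]); np.savez('w7.npz',p=p,d=d,pos=o['eef_pos'],rv=o['orientation'])
"
```

```text
t 10.27 pos [501.3  94.  242.3] op 39.9 F [0.5 1.3 0.7]
turn first (tool): [ 0.0006 -0.0013  0.0022] then shift cm: [0.13 0.6  0.23] rows>= 0.15638846424933978 tilt 0.08
```

View pics/w7.png

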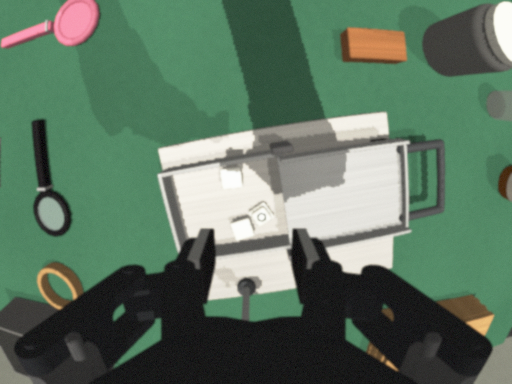

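The dish holds all three caps at wrist px (232,178), (262,215) and (243,228). I pick (232,178), which is isolated and farthest from the post. The black loupe is at (40–52,120–235); the pink one at (75,22) is the look-alike, since the described loupe has a black handle and rim.

```bash
python3 -c "
from h import *
np.set_printoptions(precision=1,suppress=True)
for u,v in((232,178),(262,215),(243,228)): print('wrist',wray(u,v,25))
for u,v in((383,300),(340,246),(368,226)): print('top',ray('top',(u+.5)/4+139.5,(v+.5)/4+109.5,25))
p,d=r.camera('top'); np.savez('top2.npz',p=p,d=d,C=cloud('top',p,d))
p,d=r.camera('scene'); C=cloud('scene',p,d);np.savez('scene2.npz',p=p,d=d,C=C)
cv2.imwrite('pics/s7.png',cv2.resize(p[150:240,230:365,::-1],(720,480),interpolation=cv2.INTER_CUBIC))
for n in('top','scene'):
  Z=np.load(n+'2.npz');C=Z['C'];P=Z['p']
  O=np.array([541,136.5]);ux=np.array([np.cos(YAW),np.sin(YAW)]);uy=np.array([-ux[1],ux[0]])
  q=C[...,:2]-O; X=q@ux;Y=q@uy
  m=(abs(X)<50)&(Y<-5)&(Y>-140)&(C[...,2]>18)&(C[...,2]<45)&(P.min(-1)>150)
  k,l,s,c=cv2.connectedComponentsWithStats(m.astype(np.uint8))
  for j in range(1,k):
    if s[j,4]>8: print(n,c[j],s[j,4],np.median(C[l==j],0),np.percentile(C[l==j][:,2],[10,90]))
"
```

```text
wrist [515.5  69.   25. ]
wrist [564.1 106.9  25. ]
wrist [582.3  82.3  25. ]
top [515.1  65.8  25. ]
top [564.9 104.4  25. ]
top [583.   79.2  25. ]
scene [271.9 204.1] 38 [517.3  71.2  23.7] [21.5 25.6]
scene [278.2 215.4] 41 [571.6 102.2  23.2] [19.6 26. ]
```

View pics/s7.png

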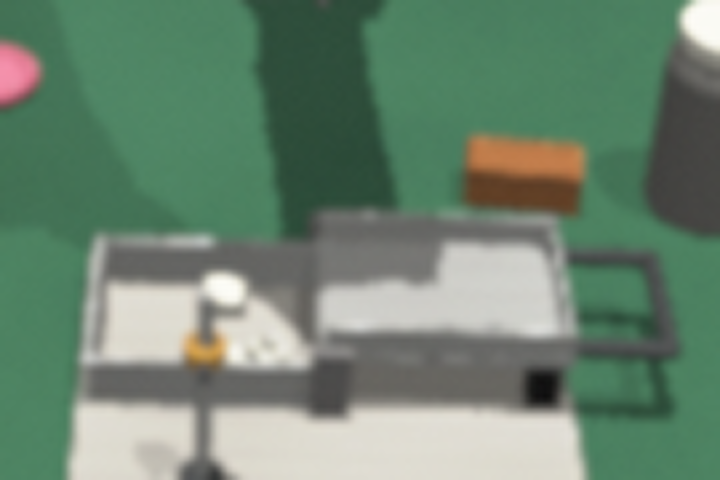

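Request:
drive_tool:
  deltas:
    - {"hand": 5.0, "dx": 0, "dy": -3.5, "dz": 0, "wx": 0, "wy": 0, "wz": 0}
    - {"hand": 5.0, "dx": 0, "dy": -4.0, "dz": 0, "wx": 0, "wy": 0, "wz": 0}
    - {"hand": 5.0, "dx": 0, "dy": -4.0, "dz": 0, "wx": 0, "wy": 0, "wz": 0}
    - {"hand": 5.0, "dx": 0, "dy": -4.0, "dz": 0, "wx": 0, "wy": 0, "wz": 0}
    - {"hand": 5.0, "dx": 0, "dy": -4.0, "dz": 0, "wx": 0, "wy": 0, "wz": 0}

```text
time: 10.83
eef_pos: [502.3, -102.2, 242.8]
orientation: [-0.007, 3.141, 0.0]
contact_force: [-0.1, 1.0, -0.0]
opening: 50.1
```

Request:
drive_tool:
  deltas:
    - {"hand": 5.0, "dx": 0, "dy": -4.0, "dz": 0, "wx": 0, "wy": 0, "wz": 0}
    - {"hand": 5.0, "dx": 0, "dy": -4.0, "dz": 0, "wx": 0, "wy": 0, "wz": 0}
    - {"hand": 5.0, "dx": 0, "dy": -3.0, "dz": 2.0, "wx": 0, "wy": 0, "wz": 0}
    - {"hand": 5.0, "dx": 0, "dy": -2.0, "dz": 4.0, "wx": 0, "wy": 0, "wz": 0}
    - {"hand": 5.0, "dx": 0, "dy": 0, "dz": 4.0, "wx": 0, "wy": 0, "wz": 0}

```text
time: 11.25
eef_pos: [503.9, -236.5, 146.3]
orientation: [0.006, 3.136, -0.008]
contact_force: [0.4, -0.3, -0.7]
opening: 49.9
```

Request:
drive_tool:
  deltas:
    - {"hand": 5.0, "dx": 0, "dy": 0, "dz": 0, "wx": 0, "wy": 0, "wz": 0}
    - {"hand": 5.0, "dx": 0, "dy": 0, "dz": 0, "wx": 0, "wy": 0, "wz": 0}
    - {"hand": 5.0, "dx": 0, "dy": 0, "dz": 0, "wx": 0, "wy": 0, "wz": 0}

```text
time: 11.5
eef_pos: [503.9, -229.1, 146.8]
orientation: [-0.006, 3.14, 0.0]
contact_force: [1.0, -0.1, 0.4]
opening: 50.0
```

```bash
python3 -c "
from h import *
plan([499.5,-231,3],down(np.pi/2))
print(wproj([[574.5,-230,6],[424,-231,20],[535,-231,20]]))
p,d=r.camera('wrist'); cv2.imwrite('pics/w8.png',p[:,:,::-1])
"
```

```text
t 11.5 pos [ 503.9 -229.1  146.8] op 50.0 F [ 1.  -0.1  0.4]
turn first (tool): [0.0003 0.0013 0.0039] then shift cm: [ 0.44 -0.19 14.38] rows>= 3.451323512720376 tilt 0.08
[[251.70431823 246.25589642]
 [251.25760118  97.81797406]
 [250.78383218 215.81546855]]
```

View pics/w8.png

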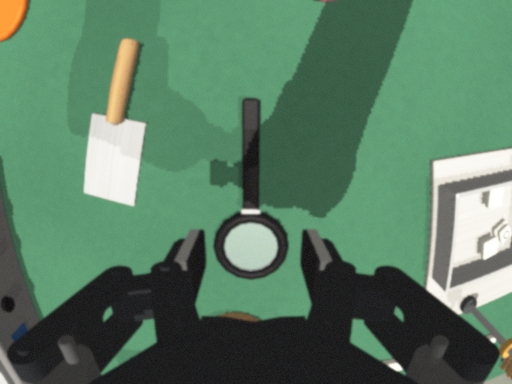

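The loupe is directly below: lens at (251,244) and handle end at (251,98), within 2 px of the prediction. It's black, so it's the right one. Descending.

Request:
drive_tool:
  deltas:
    - {"hand": 5.0, "dx": 0.4, "dy": -0.15, "dz": 2.5, "wx": 0, "wy": 0, "wz": 0}
    - {"hand": 5.0, "dx": 0, "dy": 0, "dz": 3.5, "wx": 0, "wy": 0, "wz": 0}
    - {"hand": 5.0, "dx": 0, "dy": 0, "dz": 3.0, "wx": 0, "wy": 0, "wz": 0}
    - {"hand": 5.0, "dx": 0, "dy": 0, "dz": 2.0, "wx": 0, "wy": 0, "wz": 0}
    - {"hand": 5.0, "dx": 0, "dy": 0, "dz": 0, "wx": 0, "wy": 0, "wz": 0}

```text
time: 11.97
eef_pos: [497.7, -230.4, 34.2]
orientation: [0.005, -3.139, -0.002]
contact_force: [0.2, 0.4, 0.0]
opening: 50.2
```

Request:
drive_tool:
  deltas:
    - {"hand": 5.0, "dx": 0, "dy": 0, "dz": 1.2, "wx": 0, "wy": 0, "wz": 0}
    - {"hand": 5.0, "dx": 0, "dy": 0, "dz": 1.0, "wx": 0, "wy": 0, "wz": 0}
    - {"hand": 5.0, "dx": 0, "dy": 0, "dz": 0.7, "wx": 0, "wy": 0, "wz": 0}
    - {"hand": 5.0, "dx": 0, "dy": 0, "dz": 0, "wx": 0, "wy": 0, "wz": 0}
    - {"hand": 5.0, "dx": 0, "dy": 0, "dz": 0, "wx": 0, "wy": 0, "wz": 0}

```text
time: 12.38
eef_pos: [498.6, -232.1, 6.8]
orientation: [-0.002, 3.141, -0.0]
contact_force: [0.8, 0.3, -0.2]
opening: 50.1
```

```bash
python3 -c "
from h import *
plan([499.5,-230.5,3],down(np.pi/2))
p,d=r.camera('wrist'); cv2.imwrite('pics/w9.png',p[:,:,::-1])
"
```

```text
t 12.38 pos [ 498.6 -232.1    6.8] op 50.1 F [ 0.8  0.3 -0.2]
turn first (tool): [-0.0001  0.0003  0.0013] then shift cm: [-0.09  0.16  0.38] rows>= 0.10208803271100665 tilt 0.02
```

View pics/w9.png

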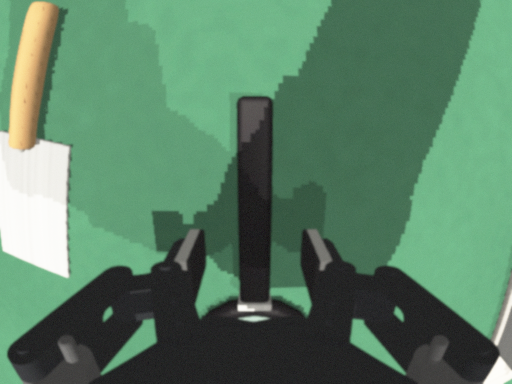

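Request:
drive_tool:
  deltas:
    - {"hand": 5.0, "dx": 0, "dy": 0.1, "dz": 0.35, "wx": 0, "wy": 0, "wz": 0}
    - {"hand": 3.0, "dx": 0, "dy": 0, "dz": 0, "wx": 0, "wy": 0, "wz": 0}
    - {"hand": 1.0, "dx": 0, "dy": 0, "dz": 0, "wx": 0, "wy": 0, "wz": 0}
    - {"hand": 0.5, "dx": 0, "dy": 0, "dz": 0, "wx": 0, "wy": 0, "wz": 0}
    - {"hand": 0.5, "dx": 0, "dy": 0, "dz": 0, "wx": 0, "wy": 0, "wz": 0}
  squeeze: 50

```text
time: 12.85
eef_pos: [498.7, -231.2, 3.4]
orientation: [-0.002, 3.141, -0.0]
contact_force: [-0.0, -1.1, 2.3]
opening: 14.8
```

Request:
drive_tool:
  deltas:
    - {"hand": 0.5, "dx": 0, "dy": 0, "dz": 0, "wx": 0, "wy": 0, "wz": 0}
    - {"hand": 0.5, "dx": 0, "dy": 0, "dz": 0, "wx": 0, "wy": 0, "wz": 0}
    - {"hand": 0.5, "dx": 0, "dy": 0, "dz": 0, "wx": 0, "wy": 0, "wz": 0}
    - {"hand": 0.5, "dx": 0, "dy": 0, "dz": 0, "wx": 0, "wy": 0, "wz": 0}

```text
time: 13.18
eef_pos: [498.7, -231.1, 3.3]
orientation: [-0.002, 3.141, -0.0]
contact_force: [-0.3, 0.5, 5.4]
opening: 14.8
```

```bash
python3 -c "
from h import *
plan([499.5,-230.5,3],down(np.pi/2))
"
```

```text
t 13.18 pos [ 498.7 -231.1    3.3] op 14.8 F [-0.3  0.5  5.4]
turn first (tool): [-0.0002  0.0006  0.0013] then shift cm: [-0.08  0.06  0.03] rows>= 0.025501826203225306 tilt 0.03
```

Gripped (14.8 mm). Lifting.

Request:
drive_tool:
  deltas:
    - {"hand": 0.5, "dx": 0, "dy": 0, "dz": -1.0, "wx": 0, "wy": 0, "wz": 0}
    - {"hand": 0.5, "dx": 0, "dy": 0, "dz": -2.0, "wx": 0, "wy": 0, "wz": 0}
    - {"hand": 0.5, "dx": 0, "dy": 0, "dz": -3.0, "wx": 0, "wy": 0, "wz": 0}
    - {"hand": 0.5, "dx": 0, "dy": 0, "dz": -3.0, "wx": 0, "wy": 0, "wz": 0}
    - {"hand": 0.5, "dx": 0, "dy": 0, "dz": -3.0, "wx": 0, "wy": 0, "wz": 0}

```text
time: 13.6
eef_pos: [497.5, -230.7, 124.1]
orientation: [0.002, -3.14, -0.001]
contact_force: [0.2, 0.1, -0.5]
opening: 14.7
```

Request:
drive_tool:
  deltas:
    - {"hand": 0.5, "dx": 0, "dy": 0, "dz": -1.7, "wx": 0, "wy": 0, "wz": 0}
    - {"hand": 0.5, "dx": 0, "dy": 0, "dz": 0, "wx": 0, "wy": 0, "wz": 0}
    - {"hand": 0.5, "dx": 0, "dy": 0, "dz": 0, "wx": 0, "wy": 0, "wz": 0}
    - {"hand": 0.5, "dx": 0, "dy": 0, "dz": 0, "wx": 0, "wy": 0, "wz": 0}

```text
time: 13.93
eef_pos: [497.4, -230.7, 139.2]
orientation: [0.002, -3.14, -0.001]
contact_force: [0.2, 0.2, -1.2]
opening: 14.5
```

```bash
python3 -c "
from h import *
plan([440,68,125],down(np.pi/2)); print(r.observe()['joint_positions'].round(2))
p,d=r.camera('wrist'); cv2.imwrite('pics/w10.png',p[:,:,::-1])
p,d=r.camera('scene');C=cloud('scene',p,d)
cv2.imwrite('pics/s10.png',cv2.resize(p[80:260,130:370,::-1],(800,600),interpolation=cv2.INTER_CUBIC))
"
```

```text
t 13.93 pos [ 497.4 -230.7  139.2] op 14.5 F [ 0.2  0.2 -1.2]
turn first (tool): [ 0.0006 -0.0016  0.0012] then shift cm: [ 5.74 29.87  1.42] rows>= 7.30218003472206 tilt 0.1
[ 0.49  0.4  -0.12  1.9   0.07  0.85  1.9 ]
```

View pics/w10.png

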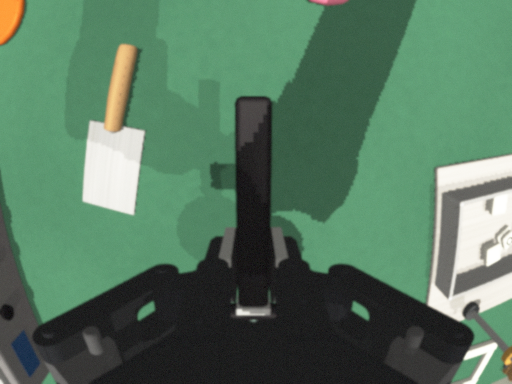

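View pics/s10.png

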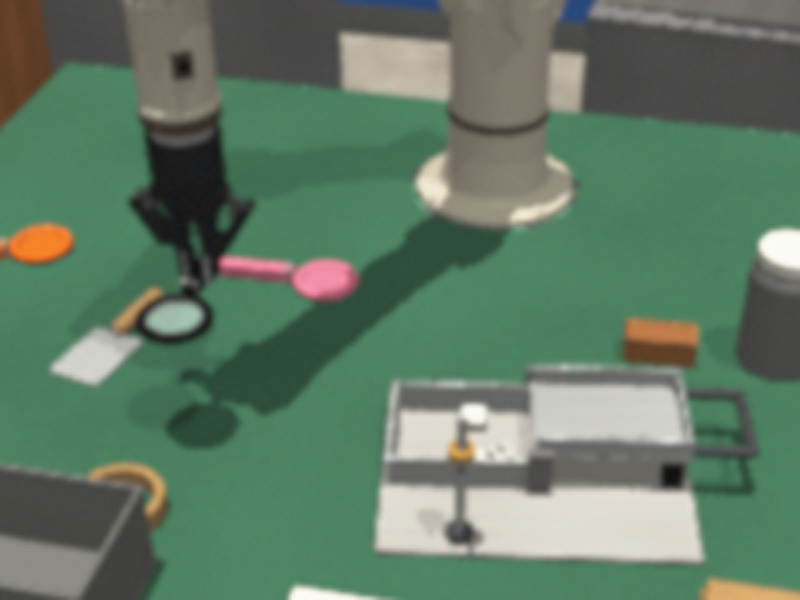

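The loupe is held level at scene crop (175,318), and the wrist view is unchanged from the grasp. Moving to the cap.

Request:
drive_tool:
  deltas:
    - {"hand": 0.5, "dx": 0.3, "dy": 1.5, "dz": 0, "wx": 0, "wy": 0, "wz": 0}
    - {"hand": 0.5, "dx": 0.5, "dy": 2.5, "dz": 0, "wx": 0, "wy": 0, "wz": 0}
    - {"hand": 0.5, "dx": 0.5, "dy": 2.5, "dz": 0, "wx": 0, "wy": 0, "wz": 0}
    - {"hand": 0.5, "dx": 0.5, "dy": 2.5, "dz": 0, "wx": 0, "wy": 0, "wz": 0}
    - {"hand": 0.5, "dx": 0.5, "dy": 2.5, "dz": 0, "wx": 0, "wy": 0, "wz": 0}

```text
time: 14.45
eef_pos: [473.7, -113.8, 138.9]
orientation: [0.002, -3.139, -0.002]
contact_force: [0.7, -0.6, -1.2]
opening: 15.0
```

Request:
drive_tool:
  deltas:
    - {"hand": 0.5, "dx": 0.5, "dy": 2.5, "dz": 0, "wx": 0, "wy": 0, "wz": 0}
    - {"hand": 0.5, "dx": 0.5, "dy": 2.5, "dz": 0, "wx": 0, "wy": 0, "wz": 0}
    - {"hand": 0.5, "dx": 0.5, "dy": 2.5, "dz": 0, "wx": 0, "wy": 0, "wz": 0}
    - {"hand": 0.5, "dx": 0.5, "dy": 2.5, "dz": 0, "wx": 0, "wy": 0, "wz": 0}
    - {"hand": 0.5, "dx": 0.5, "dy": 2.5, "dz": 0, "wx": 0, "wy": 0, "wz": 0}

```text
time: 14.87
eef_pos: [448.3, 11.0, 139.1]
orientation: [0.003, -3.139, -0.0]
contact_force: [0.1, 0.0, -0.7]
opening: 15.0
```

Request:
drive_tool:
  deltas:
    - {"hand": 0.5, "dx": 0.5, "dy": 2.5, "dz": 0, "wx": 0, "wy": 0, "wz": 0}
    - {"hand": 0.5, "dx": 0.4, "dy": 2.0, "dz": 0, "wx": 0, "wy": 0, "wz": 0}
    - {"hand": 0.5, "dx": 0, "dy": 1.0, "dz": 0, "wx": 0, "wy": 0, "wz": 0}
    - {"hand": 0.5, "dx": 0, "dy": 0, "dz": 0, "wx": 0, "wy": 0, "wz": 0}
    - {"hand": 0.5, "dx": 0, "dy": 0, "dz": 0, "wx": 0, "wy": 0, "wz": 0}

```text
time: 15.28
eef_pos: [440.7, 63.9, 139.6]
orientation: [0.004, -3.141, 0.001]
contact_force: [-0.1, -0.7, -1.4]
opening: 14.4
```

```bash
python3 -c "
from h import *
plan([440,68,116.5],down(np.pi/2)); print(r.observe()['joint_positions'].round(2))
p,d=r.camera('wrist'); cv2.imwrite('pics/w11.png',p[:,:,::-1])
p,d=r.camera('top'); cv2.imwrite('pics/t11.png',cv2.resize(p[110:230,140:320,::-1],(720,480),interpolation=cv2.INTER_CUBIC))
p,d=r.camera('scene');np.savez('s11.npz',p=p,d=d)
cv2.imwrite('pics/s11.png',cv2.resize(p[140:260,220:380,::-1],(800,600),interpolation=cv2.INTER_CUBIC))
"
```

```text
t 15.28 pos [440.7  63.9 139.6] op 14.4 F [-0.1 -0.7 -1.4]
turn first (tool): [-0.0004 -0.0008  0.0026] then shift cm: [0.07 0.41 2.31] rows>= 0.5637409598150963 tilt 0.05
[ 0.04  0.25 -0.27  2.13  0.1   0.77  1.28]
```

View pics/w11.png

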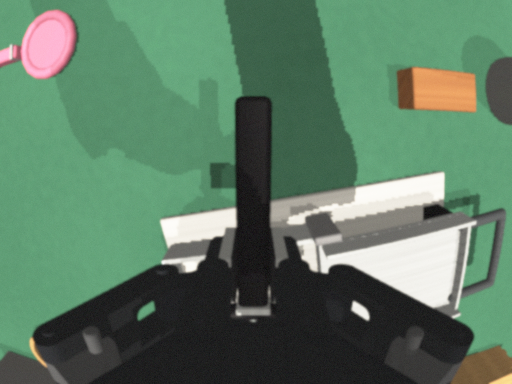

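View pics/t11.png

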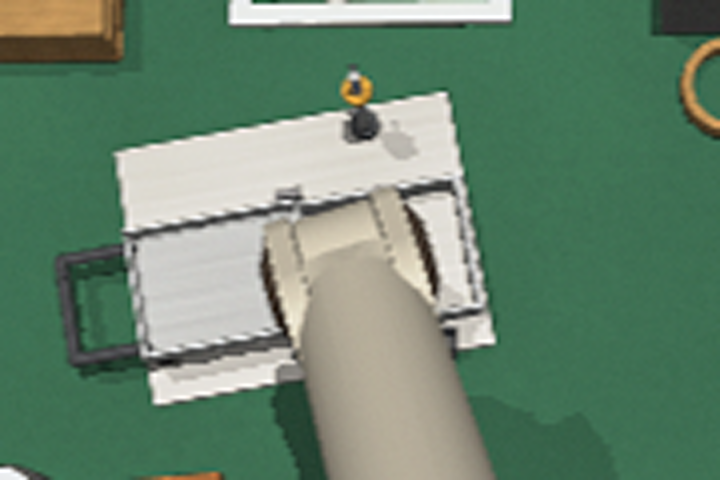

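View pics/s11.png

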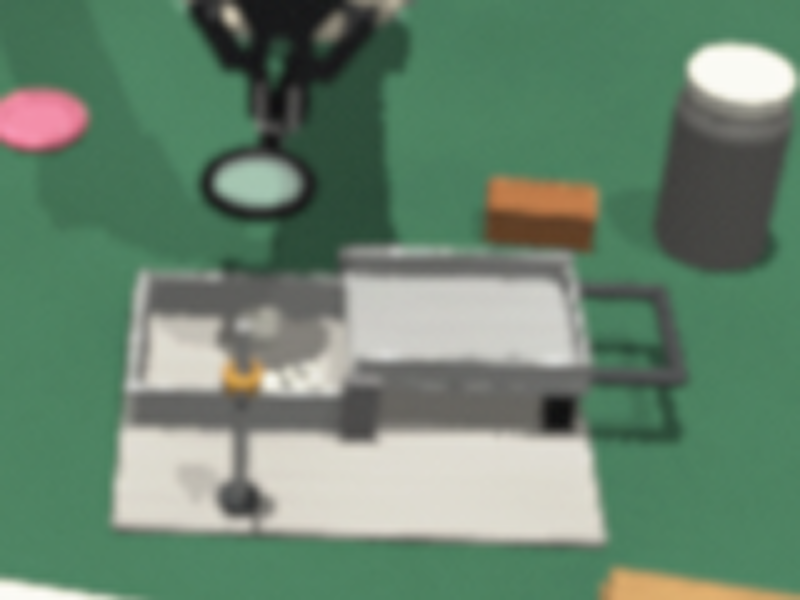

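Request:
drive_tool:
  deltas:
    - {"hand": 0.5, "dx": 0.05, "dy": 0.2, "dz": 0.6, "wx": 0, "wy": 0, "wz": 0}
    - {"hand": 0.5, "dx": 0, "dy": 0.2, "dz": 0.8, "wx": 0, "wy": 0, "wz": 0}
    - {"hand": 0.5, "dx": 0, "dy": 0, "dz": 0.6, "wx": 0, "wy": 0, "wz": 0}
    - {"hand": 0.5, "dx": 0, "dy": 0, "dz": 0.3, "wx": 0, "wy": 0, "wz": 0}
    - {"hand": 0.5, "dx": 0, "dy": 0, "dz": 0, "wx": 0, "wy": 0, "wz": 0}

```text
time: 15.85
eef_pos: [439.6, 67.6, 115.8]
orientation: [0.002, -3.139, 0.0]
contact_force: [-0.7, 0.2, -1.8]
opening: 15.0
```

Request:
drive_tool:
  deltas:
    - {"hand": 0.5, "dx": 0, "dy": 0, "dz": 0, "wx": 0, "wy": 0, "wz": 0}
    - {"hand": 0.5, "dx": 0, "dy": 0, "dz": 0, "wx": 0, "wy": 0, "wz": 0}
    - {"hand": 0.5, "dx": 0, "dy": 0, "dz": 0, "wx": 0, "wy": 0, "wz": 0}

```text
time: 16.1
eef_pos: [440.8, 67.9, 117.2]
orientation: [-0.002, 3.141, 0.0]
contact_force: [-0.7, 0.1, -0.7]
opening: 14.8
```

```bash
python3 -c "
from h import *
np.set_printoptions(precision=1,suppress=True)
plan([440,68,116.5],down(np.pi/2))
p,d=r.camera('scene');C=cloud('scene',p,d);P=p.astype(int)
cv2.imwrite('pics/s12.png',cv2.resize(p[140:260,220:380,::-1],(800,600),interpolation=cv2.INTER_CUBIC))
m=(np.hypot(C[...,0]-517,C[...,1]-71)<46)&(C[...,2]>90)&(C[...,2]<150)
rim=m&(P.max(-1)<70); gl=m&(P.min(-1)>90)
for n,k in(('rim',rim),('glass',gl)): print(n,k.sum(),C[k].mean(0) if k.any() else '',np.percentile(C[k][:,2],[5,25,50,75,95]) if k.any() else '', [C[k][:,:2].min(0),C[k][:,:2].max(0)] if k.any() else '')
K=C[rim]; A=np.c_[K,np.ones(len(K))]
co,*_=np.linalg.lstsq(np.c_[K[:,:2]-K[:,:2].mean(0),np.ones(len(K))],K[:,2],rcond=None);print('plane',co*[1000,1000,1])
y=(P[...,0]-P[...,2]>60)&(np.hypot(C[...,0]-684,C[...,1]-85)<25)&(C[...,2]>90)
print('collar',y.sum(),C[y].mean(0),np.percentile(C[y][:,2],[5,50,95]))
for j in np.unique(np.argwhere(y)[:,0]): print(j, C[j][y[j]].mean(0), y[j].sum())
"
```

```text
t 16.1 pos [440.8  67.9 117.2] op 14.8 F [-0.7  0.1 -0.7]
turn first (tool): [0. 0. 0.] then shift cm: [0.1 0.  0.1] rows>= 0.025416763791737636 tilt 0.03
rim 113 [524.1  74.8 123.2] [118.8 121.3 123.2 124.8 127.6] [array([472.9,  34.3]), array([558.4, 109.2])]
glass 138 [516.7  68.9 120.7] [118.1 119.6 120.7 122.  123.5] [array([484. ,  41.2]), array([545.,  98.])]
plane [-58.2 -32.5 123.2]
collar 31 [685.5  86.6 119.3] [116.8 119.4 121.4]
213 [677.1  85.3 120.5] 4
214 [681.   83.5 119.5] 6
215 [684.7  88.3 119.5] 8
216 [689.4  87.7 119.5] 7
217 [692.3  86.8 117.8] 6
```

View pics/s12.png

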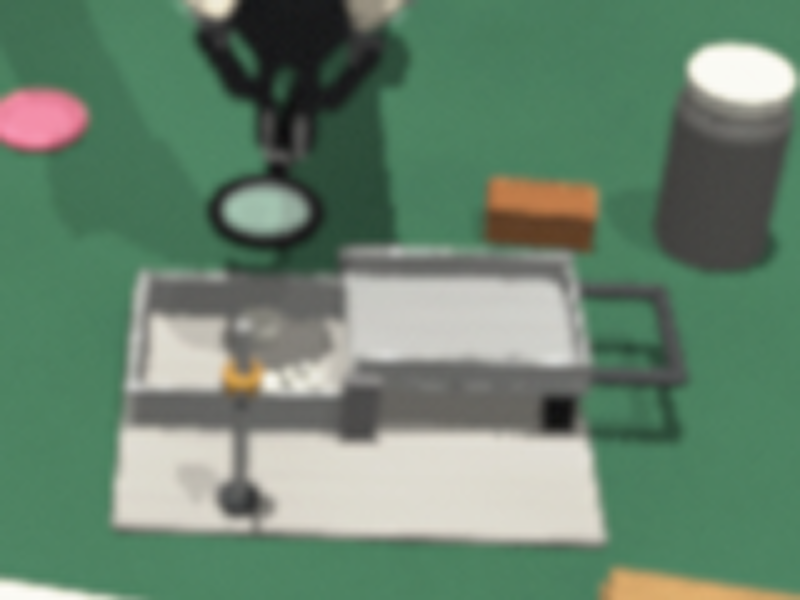

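The lens is centred over the cap: glass centre (516.7,68.9) against the cap at (517,71), same camera. The collar pixels may be mostly its top face, though, so I'll check the collar height more carefully.

```bash
python3 - <<'E'
from h import *
np.set_printoptions(precision=0,suppress=True,linewidth=200)
Z=[]
for k in range(4):
    p,d=r.camera('scene'); Z.append(cloud('scene',p,d))
C=np.mean(Z,0)
sl=np.s_[206:224,262:275]
print("z");print(C[sl][...,2]);print("x");print(C[sl][...,0]);print("R-B");P=p.astype(int);print((P[...,0]-P[...,2])[sl]);print("R");print(P[sl][...,0])
cv2.imwrite('pics/col_s.png',cv2.resize(p[200:235,250:290,::-1],(720,630),interpolation=cv2.INTER_NEAREST))
p2,d2=r.camera('top');C2=cloud('top',p2,d2)
sl=np.s_[126:142,222:237]
print("top z");print(C2[sl][...,2]);P=p2.astype(int);print((P[...,0]-P[...,2])[sl])
cv2.imwrite('pics/col_t.png',cv2.resize(p2[120:150,215:245,::-1],(600,600),interpolation=cv2.INTER_NEAREST))
# bias checks: scene cam z on table, base, plate
q=C[...,:2]-[541,136.5];ux=np.array([np.cos(YAW),np.sin(YAW)]);uy=np.array([-ux[1],ux[0]]);X=q@ux;Y=q@uy
for nm,m in(('base8',(abs(X-100)<20)&(abs(Y)<60)),('plate52',(abs(X)<25)&(abs(Y-80)<40)),('table',(abs(X-220)<20)&(abs(Y)<60))):
    print(nm,np.median(C[m][:,2]), m.sum())
q=C2[...,:2]-[541,136.5];X=q@ux;Y=q@uy
for nm,m in(('base8',(abs(X-100)<20)&(abs(Y)<60)),('plate52',(abs(X)<25)&(abs(Y-100)<30)),('table',(abs(X-220)<20)&(abs(Y)<60))):
    print('top',nm,np.median(C2[m][:,2]), m.sum())
E
```

```text
z
[[  6.   6.   7.   9.   7. 156. 156. 155.  23.  23.  25.  23.  24.]
 [  5.   5.   6.   8.   7. 151. 152. 151.  19.  18.  20.  19.  22.]
 [  7.   6.   5.   6.   5. 146. 148. 147.  11.  12.  11.  14.  10.]
 [  7.   8.   6.   6.   7. 143. 144. 142.   7.   7.   7.   5.   7.]
 [  7.   6.   6.   6.   9. 140. 140. 139.   6.   6.   6.   6.   5.]
 [  7.   7.   8.   5.   6. 136. 137. 134.   6.   5.   6.   8.   5.]
 [  6.   8.   8.   9. 119. 131. 132. 131. 119.   7.   6.   7.   7.]
 [  6.   6. 120. 120. 120. 127. 129. 128. 120. 120.   6.   4.   7.]
 [  7.   6. 120. 120. 119. 125. 124. 123. 119. 120.   7.   8.   6.]
 [  5.   8. 120. 119. 119. 120. 121. 120. 120. 119. 118.  24.  24.]
 [  5.   6. 117. 120. 120. 119. 119. 119. 119. 120.  25.  24.  24.]
 [ 45.  44. 115. 117. 116. 120. 120. 118. 118. 116.  25.  23.  25.]
 [ 41.  41.  42. 114. 114. 119. 117. 115. 114. 112.  43.  43.  43.]
 [ 38.  39.  39.  39. 109. 117. 117. 112.  40.  39.  38.  38.  41.]
 [ 32.  35.  34.  34.  95. 117. 119.  99.  33.  34.  35.  35.  35.]
 [ 31.  30.  28.  29.  91. 114. 114.  94.  30.  31.  31.  31.  31.]
 [ 24.  25
[... 5090 characters left out ...]
7 -25 -24]
 [-22 -23 -26   8 121 169 165 154 141 135  67 -18 -25 -24 -24]
 [-23 -23 -24 -27  21 114 165 170 136  85  -3 -30 -22 -12  -7]
 [-22 -24 -23 -27 -26 -11  31  53  40   0   3  14  13  14  14]
 [-26 -22 -13  -6  -3   2   2  -2  -2   0   7  13  14  15  14]
 [ 14  13  14  15  12   7   2  -1   0   0  -1   4  10  13  13]
 [ 13  14  14  14  14   9  -2   0   2   0  -3  -5  10  13  14]
 [ 14  13  15  13   8   4  -4  -2   1   2  -1  -5   4  13  14]
 [ 13  13  14  13   6   3  -3  -1  -1   1  -3  -5  -2   9  11]]
base8 5.737313201027845 534
plate52 49.05312910818327 445
table -1.476614135745507 426
top base8 8.595104308737518 342
top plate52 51.69269953611024 238
top table 0.761924717207421 340
```

View pics/col_s.png

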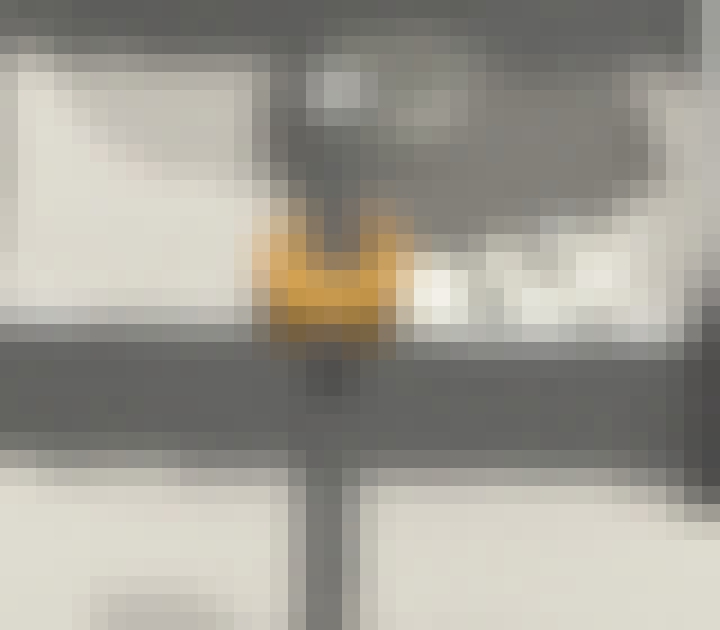

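View pics/col_t.png

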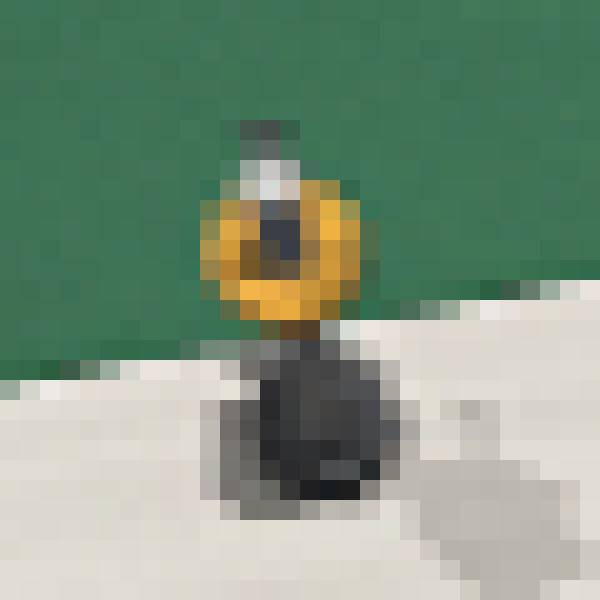

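Collar top face: about 122 mm in the top camera. The scene camera gives 119.7, but it reads about 2 mm low on known surfaces. So the collar centre is about 117 mm, and the lens centre is now about 119.5–120. I'll lower 2.5 mm.

Request:
drive_tool:
  deltas:
    - {"hand": 0.5, "dx": 0.08, "dy": 0.05, "dz": 0.15, "wx": 0, "wy": 0, "wz": 0}
    - {"hand": 0.5, "dx": 0, "dy": 0, "dz": 0.1, "wx": 0, "wy": 0, "wz": 0}
    - {"hand": 0.5, "dx": 0, "dy": 0, "dz": 0, "wx": 0, "wy": 0, "wz": 0}
    - {"hand": 0.5, "dx": 0, "dy": 0, "dz": 0, "wx": 0, "wy": 0, "wz": 0}
    - {"hand": 0.5, "dx": 0, "dy": 0, "dz": 0, "wx": 0, "wy": 0, "wz": 0}

```text
time: 16.82
eef_pos: [439.7, 68.4, 114.5]
orientation: [0.002, -3.141, -0.0]
contact_force: [-0.1, -0.2, -0.6]
opening: 14.5
```

Request:
drive_tool:
  deltas:
    - {"hand": 0.5, "dx": 0, "dy": 0, "dz": 0, "wx": 0, "wy": 0, "wz": 0}
    - {"hand": 0.5, "dx": 0, "dy": 0, "dz": 0, "wx": 0, "wy": 0, "wz": 0}
    - {"hand": 0.5, "dx": 0, "dy": 0, "dz": 0, "wx": 0, "wy": 0, "wz": 0}
    - {"hand": 0.5, "dx": 0, "dy": 0, "dz": 0, "wx": 0, "wy": 0, "wz": 0}
    - {"hand": 0.5, "dx": 0, "dy": 0, "dz": 0, "wx": 0, "wy": 0, "wz": 0}

```text
time: 17.23
eef_pos: [439.7, 68.4, 114.5]
orientation: [-0.002, 3.142, 0.0]
contact_force: [0.2, -0.9, -1.2]
opening: 14.8
```

```bash
python3 -c "
from h import *
np.set_printoptions(precision=3,suppress=True)
plan([440,68.3,114.7],down(np.pi/2))
Z=[]
for k in range(4):
    p,d=r.camera('scene'); Z.append(cloud('scene',p,d))
C=np.mean(Z,0);P=p.astype(int)
cv2.imwrite('pics/s13.png',cv2.resize(p[140:260,220:380,::-1],(800,600),interpolation=cv2.INTER_CUBIC))
m=(np.hypot(C[...,0]-516,C[...,1]-69)<32)&(C[...,2]>90)&(C[...,2]<150)
K=C[m];c0=K.mean(0)
for nm,m in(('glass',(np.hypot(C[...,0]-516,C[...,1]-69)<24)),('rim',(np.hypot(C[...,0]-516,C[...,1]-69)>33)&(np.hypot(C[...,0]-516,C[...,1]-69)<39))):
  m=m&(C[...,2]>105)&(C[...,2]<135); K=C[m];co,*_=np.linalg.lstsq(np.c_[K[:,:2]-[516,69],np.ones(len(K))],K[:,2],rcond=None);print(nm,len(K),'slope',co[:2],'z',co[2],K.mean(0))
print(r.observe()['qd'],r.observe()['joint_positions'])
p,d=r.camera('top')
for n in('spatula','tape'): print([(x['score'],x['box']) for x in r.regions_of('top',n)[:1]])
"
```

```text
t 17.23 pos [439.7  68.4 114.5] op 14.8 F [ 0.2 -0.9 -1.2]
turn first (tool): [0.    0.    0.001] then shift cm: [-0.03 -0.01 -0.02] rows>= 0.007986154517438572 tilt 0.0
glass 91 slope [ 0.001 -0.012] z 117.78115402335033 [516.883  69.281 117.778]
rim 78 slope [-0.03   0.014] z 120.65722904484012 [532.81   71.404 120.186]
[ 0.001  0.     0.    -0.    -0.001 -0.    -0.   ] [ 0.023  0.292 -0.269  2.15   0.117  0.713  1.247]
[(0.68, [351.5, 180.3, 20.1, 45.0])]
[(0.49, [311.8, 120.7, 23.2, 22.6])]
```

View pics/s13.png

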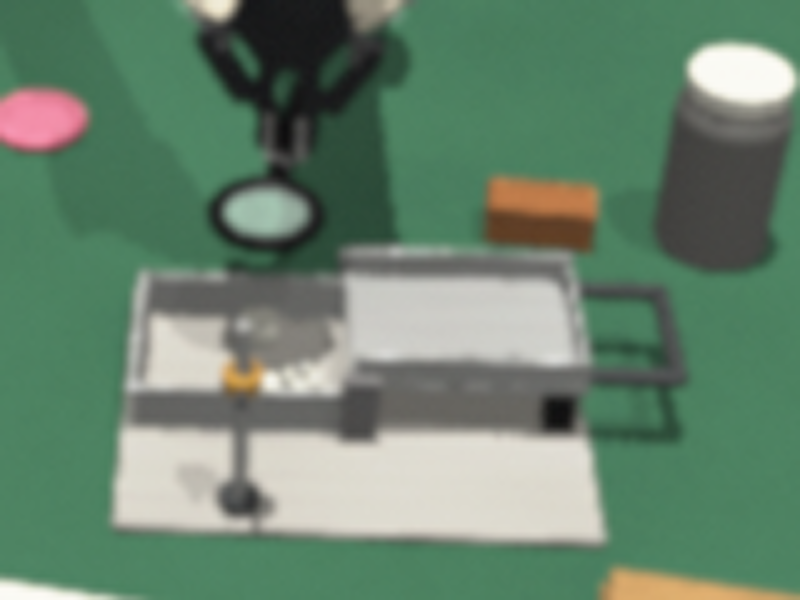

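Scene camera comparison: rim top 120.7 minus 6 gives a lens centre of 114.7, and collar top 119.7 minus 5 gives 114.7, so the heights match. The glass is level and centred, the plate is flat and the arm is still. Handing in.

```bash
python3 -c "
from rig import r
print(r.finish_job())"
```

```text
the job is handed in; nothing more can be done
None
```

I handed the job in at about 17.5 s of the 69 s. The hand-in reports no verdict, so the results below are from my own last checks.

**Plate and caps:** I lifted the plate by its handle to about 0.92 rad. All three caps slid into the dish, and I lowered the plate flat again. The camera views showed this, and the gripper came back to the pose it had before the lift.

**Loupe:** I picked up the black loupe, not the pink or orange one, and held it over the separate cap near (516, 68) mm.
- **Sideways:** the glass centre read (516.9, 69.3) mm. The three cameras put the cap within about 4 mm of that.
- **Height:** the lens centre and collar centre read the same in the scene camera, about 114.7 mm each. The arm's own position puts the lens at about 117 mm.
- **Level and still:** the glass sloped at most 0.012 rad, and the joints were at rest. The grip still held at 14.8 mm opening.

**Checks that disagreed:**
- The scene camera read heights about 2–3 mm low on known surfaces, so I trusted its relative readings over its absolute ones.
- I had first taken the collar centre as about 119.5 mm. Those readings turned out to be its top face, so I lowered the lens 2.5 mm.
- A slope fit on the rim gave up to 0.03 rad, more than the glass but well within the limit. An earlier fit gave 0.06, probably because it included pixels on the rim's side.

I did not re-measure every bystander at the end. The spatula and tape were where they started to within a few pixels, and nothing else looked moved in the pictures.

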